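# Open the stuck glaze-pan tin and line up the test tiles

### The arm

A 6-joint arm with a two-finger parallel gripper is mounted at the origin on the work surface. World frame = base frame: x ahead of the robot, y to its left, z up, the work surface at z = 0. Lengths are in m, angles in rad, forces in N, time in s.
With the tool pointing down it reaches from about 0.4 to 0.825 m from the base axis. Payload 7 kg.
Tool frame: the origin (TCP) lies on the centre line of the jaws, within the pads' length; the fingertips stand 22 mm ahead of it and the grasp point (between the pads) lies 3 mm ahead of it; z points along the fingers, y is the line along which they close (so a half turn about z gives the same grasp; the last joint's range is limited). The gripper opens to 88 mm and grips with 3 to 60 N. Pads are 19 mm wide; open, the fingers measure 130 mm over their backs; the gripper's body (78 mm by 193 mm) begins 47 mm behind the grasp point.
Start: joints at [-1.002, 0.359, 0.012, 0, -1.224, -0.288], TCP at [0.187, -0.649, 0.209] pointing down, gripper open.
Joint ranges: [-3.07, 3.07], [-1.43, 2.12], [-1.02, 1.25], [-3.03, 1.67], [-3.05, -0], [-3.03, 3.03]. Speed limits (rad/s): [2.39, 2.39, 3.01, 3.14, 3.14, 3.14].

### API

Orientations are given as [roll, pitch, yaw] about the fixed x, y, z axes, in that order (R = Rz(yaw) Ry(pitch) Rx(roll)).
In Python, from station import arm gives the robot as it stands.
- The arm moves only by the tool arm_command, never from a script. Its argument "series" is one flat list of numbers, 7 for each row, row after row: the turn, a rotation vector about the tool's x, y, z each as a share of 90 degrees, from -1 to 1, then the shift along the tool's x, y, z each as a share of 0.1 m, from -1 to 1, then the opening, from 0 (shut) to 1 (fully open). A call has 1 to 8 rows; each row is the pose to reach, as a shift and turn from the pose commanded when the call began, along the tool's axes at that moment; what a row does not reach only later rows make up. A row lasts 1/8 s, in which the tool goes at most 62.5 mm and 10.7 degrees, less where a joint would pass 70% of its speed; a pose out of reach is approached as far as the arm can. A call with a number of a shift or a turn outside -1 to 1 is refused whole. A call with a gripper value outside its range is refused whole. The fingers move at their own pace and stop on an object; "force" is the grip in N (left out, the last holds). Time passes only in rows, so rows that repeat a pose let the fingers close. It gives the time, the measured TCP pose, the force, the opening and the grip force at its end, in the units of the state.
- arm.get_state(): the state, without advancing time (a new reading comes with each control period).
- arm.grab_frame(name): name is "side" or "top"; returns the picture (384x512x3 uint8, blue, green, red); there is no depth.
- arm.camera_model(name): a dict with "fovy" (degrees; the focal length in pixels is half the picture's height over the tangent of half this angle, whatever the lens; pixels are square), "cx", "cy" (the principal point, pixels), "D" ([k1, k2, p1, p2, k3] as OpenCV has them; the pictures are not rectified), "pose" (4x4, takes a point from camera to world coordinates). Camera axes: x right, y down, z forward; pixel columns grow to the right and rows downward; lengths in m; the calibration is good to about 2 mm. A picture is of the moment at which its call begins. camera_model takes no time and is no camera call.
- arm.job_done(): hands the job in; it is judged then, once.
The state is a dict: "t": time; "q": joint angles; "qd": joint speeds; "joint_efforts": joint torques, N m; "eef_pos": TCP position; "ee_rot": TCP orientation; "force": force on the tool from outside, world axes, zero at the start; "moment": the same for the moment, N m; "width": finger opening in m; "gripper_force": force on a finger pad.
Only numpy, scipy, OpenCV 4.12 (cv2) and the standard library are available. Lean on these libraries where they do the work, as an engineer would, in place of code of your own. Each camera call takes 0.05 s, during which the arm holds its last target. There are 200 camera calls.

### The job

Get this glazing corner ready. First line up the two stray tiles with the one already in place, so that all three lie flat in a straight, even row: one at each mark of the wooden batten, square to it and pushed up against it. Then, without the gripper touching the tin, lever its hinged lid up with the blade of the palette knife until it stands nearly upright by itself, and lay the knife down flat on the table; drop nothing, and leave the pottery standing around where it is.

Things in the scene. Friction and masses are not known exactly. Their poses are not given: they have to be found in the camera images.
- tin: shallow aluminium tin, fixed to the table. Box 110 (x) x 150 (y) x 37 mm high, sides and back wall up to 37 mm, front wall (at -x, x = -55 mm, 4 mm thick) only 25 mm high. Origin: centre of its underside; the hinge is along its +x (far) edge, the prying gap along its -x (front) edge: 13 mm high, between the front wall's top (z = 25 mm) and the lid's underside (z = 38 mm).
- lid (a joint): opening angle of the tin's lid about its hinge, rad: 0 shut, grows as the front edge swings up, stop at 1.65. The lid is a 4 mm aluminium plate, 124 x 154 mm, 100 to 140 g; shut, its underside is at z = 38 mm and its front edge overhangs the tin's front wall by 14 mm. The stiff hinge holds the lid at whatever angle it is left; opening it takes about 2 N at the front edge.
- hinge (a point): midpoint of the lid's hinge axis, at tin x = +55 mm, y = 0, z = 38 mm; the hinge axis runs along this point's y, which is the tin's y.
- lid_edge (a point): middle of the lower front edge of the lid, 124 mm from the hinge axis; moves with the lid. Its x axis points from the edge to the hinge along the lid, z is the lid's upper normal.
- knife: loose palette knife, 120 g, lying flat. Dark wooden handle 110 long x 20 wide x 24 mm high from x = -110 mm to x = 0; stiff straight steel blade 100 long (x = 0 to +100 mm) x 26 wide x 3 mm thick (the last 8 mm is 18 wide), at mid-height of the handle. Origin: underside of the handle at its blade end; x points to the tip, z up. Centre of mass about 40 mm behind the origin, in the handle.
- knife_grip (a point): point on the handle's centre line, 25 mm behind the blade, 12 mm above its underside (x = -25, z = 12 mm in the knife's frame).
- knife_tip (a point): middle of the blade's tip edge (x = +100, y = 0, z = 12 mm in the knife's frame), mid-thickness.
- batten: wooden batten fixed to the table, 270 (x) x 20 (y) x 16 mm high, with three dark marks across it at x = -80, 0 and +80 mm, and grey lines on the table continuing them. Origin: centre of its underside. The tiles belong against its -y face (y = -10 mm).
- seat0 (a point): where the centre of a tile belongs at the batten's first mark: batten x = -80, y = -34 mm, z = 0 (table height); axes as the batten's.
- seat1 (a point): the same at the middle mark, x = 0; a tile lies there already.
- seat2 (a point): the same at the third mark, x = +80 mm.
- tile_a: loose square unglazed clay tile, 48 x 48 x 12 mm, about 50 g, lying flat somewhere in front of the tin. Origin: centre of its underside; z up, x and y square to its sides. The tiles are alike: any may go to any mark.
- tile_b: second stray tile, same as tile_a, also in front of the tin.
- tile_c: third tile, the same, already in place at the batten's middle mark.
- dishes: bystander: stack of four small unfired dishes, 70 mm across, 58 mm high. Origin: centre of its underside.
- tagine: bystander: small unfired cone-shaped lid with a knob, 84 mm across, 100 mm high. Origin: centre of its underside.
- cone: bystander: little unfired clay cone with a knob, 30 mm across, 40 mm high, 60 g, standing close in front of the tin, in the way of the middle of its front edge. Origin: centre of its underside.
- bowl: bystander: small white bowl, 90 mm across the rim, 45 mm high. Origin: centre of its underside.
Things that resemble listed ones, but are neither listed nor needed, are in the scene too. Leave any yellow look-alike of the tile_b alone. Of the things that look like the knife, take the one that is farthest from the robot's base at the start.

How it is judged:
By the outcome, as a careful person would: the job done as asked, in the order asked, and still so for the second after the job is handed in, with the robot touching nothing.
It also fails if it takes over 72 s, if anything falls off the work surface, if the arm or the gripper's body presses on something with over 40 N, if the wrist force passes 120 N, or if a joint passes its speed limit or range.

## Working session

There is one attempt and no reset: what is moved stays moved. The work goes in short steps, Python scripts to look and compute and a tool call to move; the robot and the scene stay as the last step left them, time stands still between calls to the robot, and variables do not carry over. Pictures are saved under pics/ and viewed, at most 10 in all, crops included, and the job is handed in when it is done.

Besides the shell and the picture viewer there is one more tool, called after "Call:" as name(argument=value, ...) on one line, values as JSON. arm_command: Moves the arm, as the interface text tells. Its arguments: {"type":"object","properties":{"series":{"type":"array"},"force":{"type":"number"}},"required":["series"]}

```bash
ls; mkdir -p pics; python3 - <<'E'
from station import arm
import cv2,numpy as np
for n in("top","side"):
    cv2.imwrite(f"pics/{n}0.png",cv2.resize(arm.grab_frame(n),None,fx=1.5,fy=1.5)); m=arm.camera_model(n);print(n,m)
s=arm.get_state();print(s)
E
```

```text
pics
top {'fovy': 48.707526646479735, 'cx': 250.8042179807128, 'cy': 189.52917164000434, 'D': array([-0.12625533,  0.        ,  0.        ,  0.        ,  0.        ]), 'pose': array([[-0.0048272 , -0.99637198,  0.08496811,  0.44889378],
       [-0.99997567,  0.00438181, -0.00542759,  0.02460539],
       [ 0.00503558, -0.08499225, -0.99636889,  1.31574278],
       [ 0.        ,  0.        ,  0.        ,  1.        ]])}
side {'fovy': 43.78519152009579, 'cx': 259.74598917831213, 'cy': 191.02074997448213, 'D': array([-0.0505722,  0.       ,  0.       ,  0.       ,  0.       ]), 'pose': array([[ 0.9974904 , -0.05262479,  0.04736591,  0.48538632],
       [-0.06964518, -0.60886228,  0.7902128 , -1.05269159],
       [-0.01274547, -0.79152849, -0.61099934,  0.91481558],
       [ 0.        ,  0.        ,  0.        ,  1.        ]])}
{'t': 0.1, 'q': array([-1.00192595e+00,  3.59308661e-01,  1.11569292e-02, -3.02470787e-04,
       -1.22413391e+00, -2.88103006e-01]), 'qd': array([ 0.00030202, -0.0017779 , -0.00137646,  0.00108516,  0.000984  ,
        0.00030093]), 'joint_efforts': array([-1.82275104e-03, -5.84161985e+01,  2.93749988e+01,  7.01552108e+00,
        1.01511955e-02, -2.62691015e-05]), 'eef_pos': array([ 0.18687517, -0.64812383,  0.20862459]), 'ee_rot': array([ 3.14008393e+00, -1.50562268e-04, -2.86092815e+00]), 'force': array([-0.61839928, -0.16655533,  0.1818836 ]), 'moment': array([ 0.05050432, -0.0237325 ,  0.0397568 ]), 'gripper_force': 0.0, 'width': 0.0878016478466158}
```

View pics/top0.png

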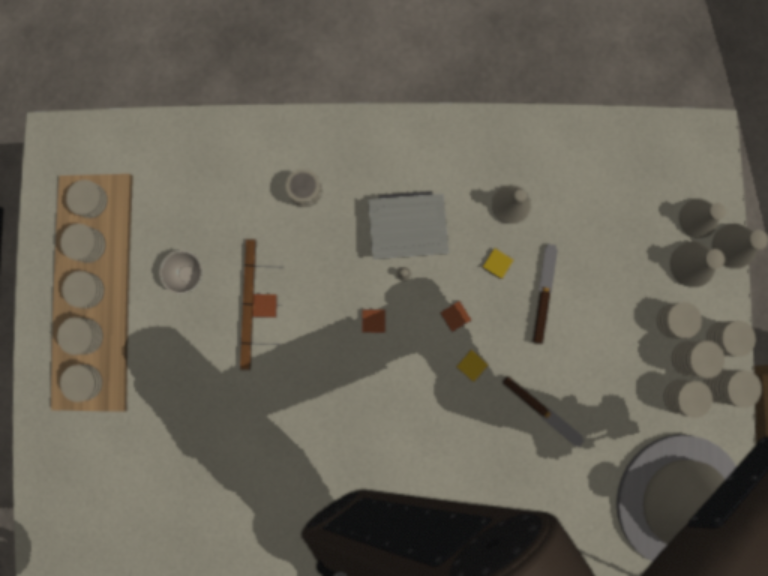

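View pics/side0.png

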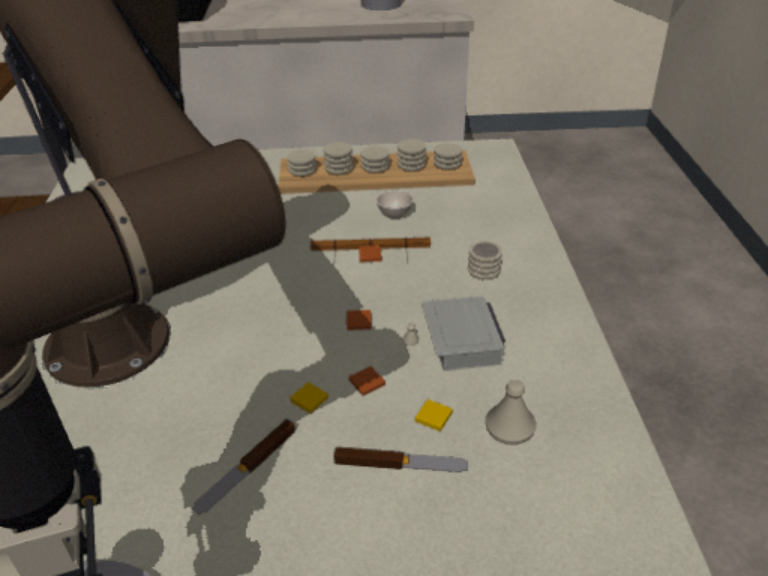

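The top view (shown at 1.5x) has the batten at (248,305) with tile_c at (265,305). The stray red tiles are at (373,320) and (455,316), and the tin is at (408,225) with its front towards the bottom and the cone at (404,272). The farther knife is at (543,292), blade pointing up, and the yellow tiles are decoys. The side view agrees.

```bash
cat > h.py <<'E'
from station import arm
import cv2,numpy as np
def K(m):
    f=192/np.tan(np.radians(m["fovy"]/2)); return np.array([[f,0,m["cx"]],[0,f,m["cy"]],[0,0,1.]])
def rays(n,uv):
    m=arm.camera_model(n); u=cv2.undistortPoints(np.float64(uv).reshape(-1,1,2),K(m),m["D"])[:,0]
    d=np.c_[u,np.ones(len(u))]@m["pose"][:3,:3].T
    return m["pose"][:3,3],d
def onz(n,uv,z):
    c,d=rays(n,uv); return c+d*((z-c[2])/d[:,2])[:,None]
def tri(a,b):
    c1,d1=rays("top",[a]);c2,d2=rays("side",[b])
    s=np.linalg.lstsq(np.c_[d1[0],-d2[0]],c2-c1,rcond=None)[0]
    p=c1+s[0]*d1[0];q=c2+s[1]*d2[0]; return (p+q)/2,np.linalg.norm(p-q)
def proj(n,P):
    m=arm.camera_model(n);T=np.linalg.inv(m["pose"])
    return cv2.projectPoints(np.float64(P).reshape(-1,1,3),cv2.Rodrigues(T[:3,:3])[0],T[:3,3],K(m),m["D"])[0][:,0]
def comps(mask,amin):
    c,_=cv2.findContours(mask.astype(np.uint8),cv2.RETR_EXTERNAL,cv2.CHAIN_APPROX_NONE); out=[]
    for k in c:
        m=np.zeros(mask.shape,np.uint8);cv2.drawContours(m,[k],-1,1,-1);m&=mask.astype(np.uint8)
        if m.sum()>=amin: ys,xs=np.nonzero(m);out.append((np.array([xs.mean(),ys.mean()]),len(xs),np.c_[xs,ys]))
    return out
def hsv(n): 
    im=arm.grab_frame(n);return im,cv2.cvtColor(im,cv2.COLOR_BGR2HSV)
E
python3 - <<'E'
from h import *
for n,px in(("top",[(177,203),(249,213),(303,210),(165,200),(165,230),(362,205),(365,175),(272,150),(345,258),(269,182)]),("side",[(247,168),(239,213),(245,253),(230,163),(245,305),(290,309),(310,218),(310,236)])):
    im,h=hsv(n); cv2.imwrite(f"pics/{n}.png",im)
    print([(p,h[p[1],p[0]].tolist()) for p in px])
    m=(h[...,1]>120)&(h[...,2]>30)
    for c,a,p in comps(m,25):
        r=cv2.minAreaRect(np.float32(p)); print(n,c.round(1),a,np.round(r[1],1),round(r[2]),np.median(h[p[:,1],p[:,0]],0))
# enlarged crops for one look
im=cv2.imread("pics/top.png");cv2.imwrite("pics/crop1.png",cv2.resize(im[115:255,145:380],None,fx=3.4,fy=3.4,interpolation=cv2.INTER_CUBIC))
im=cv2.imread("pics/side.png");cv2.imwrite("pics/crop2.png",cv2.resize(im[150:325,200:365],None,fx=3.4,fy=3.4,interpolation=cv2.INTER_CUBIC))
E
```

```text
[((177, 203), [10, 162, 110]), ((249, 213), [10, 163, 69]), ((303, 210), [11, 164, 70]), ((165, 200), [14, 156, 90]), ((165, 230), [14, 152, 87]), ((362, 205), [12, 149, 53]), ((365, 175), [8, 10, 102]), ((272, 150), [26, 18, 115]), ((345, 258), [12, 124, 35]), ((269, 182), [21, 45, 118])]
top [351.  264.7] 115 [36.2  3.9] 40 [ 11. 135.  33.]
top [509.1 267.7] 145 [44.  6.] 90 [ 16. 123.  57.]
top [314.5 243.5] 229 [15.4 14.9] 42 [ 23. 197.  91.]
top [248.5 213.5] 196 [13. 13.] 90 [ 10. 159.  70.]
top [303.4 210.3] 201 [14.4 14.1] 59 [ 10. 159.  70.]
top [360.9 209.6] 161 [ 4.7 35.6] 8 [ 11. 145.  51.]
top [331.4 175.2] 231 [15.3 15.2] 32 [ 24. 203. 141.]
top [168.2 203.2] 697 [21.4 85.2] 3 [ 13. 154.  91.]
[((247, 168), [11, 195, 131]), ((239, 213), [9, 181, 76]), ((245, 253), [11, 195, 76]), ((230, 163), [15, 197, 93]), ((245, 305), [15, 202, 53]), ((290, 309), [135, 4, 117]), ((310, 218), [30, 14, 130]), ((310, 236), [8, 12, 88])]
side [ 58.7 332.4] 39 [ 5.7 10.3] 83 [ 20. 179.  55.]
side [246.8 305.1] 495 [49.2 10.7] 5 [ 12. 186.  54.]
side [176.1 297.2] 238 [ 8.8 46.9] 49 [ 11. 183.  34.]
side [288.8 276.2] 327 [21.2 17.1] 22 [ 24. 255. 172.]
side [205.7 264.6] 314 [17.4 21.2] 48 [ 24. 255.  99.]
side [244.3 253.5] 262 [15.2 20.1] 63 [ 10. 195.  79.]
side [238.5 212.8] 199 [12. 15.] 90 [ 10. 194.  77.]
side [247.  163.7] 577 [14.6 78.2] 89 [ 14. 189. 104.]
side [ 12.7 135.4] 272 [11.9 33.5] 83 [ 14. 169.  61.]
side [251.6 117.6] 1246 [ 21.8 129.3] 88 [ 16. 123. 150.]
side [ 3.1 53.2] 155 [24.  9.] 90 [ 14. 171.  60.]
```

View pics/crop1.png

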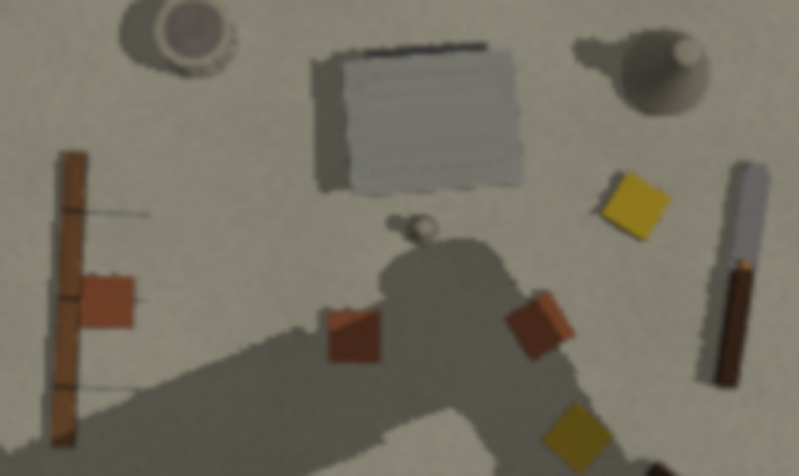

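View pics/crop2.png

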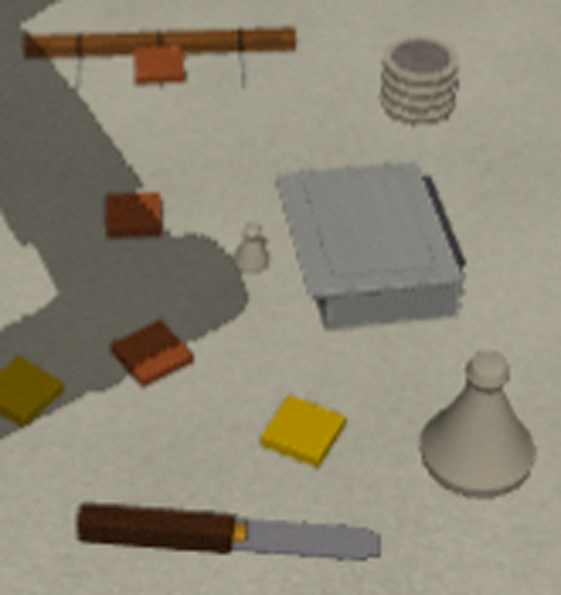

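Tile tops and sides can be told apart, the lid corners are visible in both views, and both batten marks can be seen. Next I'll turn these into coordinates.

```bash
python3 - <<'E'
from h import *
T=cv2.cvtColor(cv2.imread("pics/top.png"),cv2.COLOR_BGR2HSV);S=cv2.cvtColor(cv2.imread("pics/side.png"),cv2.COLOR_BGR2HSV)
np.set_printoptions(precision=4,suppress=True)
ct=lambda x,y:(x/3.4+145-.35,y/3.4+115-.35); cs=lambda x,y:(x/3.4+200-.35,y/3.4+150-.35)
f=lambda h,n:comps((h[...,1]>120)&(h[...,2]>30),n)
def near(l,c): return min(l,key=lambda k:np.linalg.norm(k[0]-c))
t,s=f(T,25),f(S,25)
for nm,a,b in(("A",(248,213),(238,213)),("B",(303,210),(244,253)),("handle",(361,210),(247,305))):
    ka,kb=near(t,a),near(s,b); print(nm,*tri(ka[0],kb[0]))
    z=.024 if nm=="handle" else .012
    W=onz("top",ka[2],z)[:,:2]; r=cv2.minAreaRect(np.float32(W*1000)); print("  top@z",W.mean(0),"rect",np.round(r[0],1),np.round(r[1],1),round(r[2],1))
    W=onz("side",kb[2],z)[:,:2]; r=cv2.minAreaRect(np.float32(W*1000)); print("  side rect",np.round(r[0],1),np.round(r[1],1),round(r[2],1))
# tile c & batten
k=near(t,(168,203));h=T[k[2][:,1],k[2][:,0],0];p=k[2]
W=onz("top",p,.016)[:,:2]; 
# left edge (max y) per row -> batten +y edge; sub-pixel by line fit
rows=np.unique(p[:,1]);L=np.array([[p[p[:,1]==r,0].min()-.5,r] for r in rows]);R=np.array([[p[p[:,1]==r,0].max()+.5,r] for r in rows])
E=onz("top",L,.016)[3:-3];c=np.polyfit(E[:,0],E[:,1],1);print("batten +y edge: slope deg",np.degrees(np.arctan(c[0])),"y at x=.5",np.polyval(c,.5))
sel=(R[:,0]-L[:,0])<14;E=onz("top",R[sel],.016)[3:-3];c=np.polyfit(E[:,0],E[:,1],1);print("-y edge",np.degrees(np.arctan(c[0])),np.polyval(c,.5))
print("batten ends x",W[:,0].min(),W[:,0].max(),"rows",rows.min(),rows.max())
for x,y in((75,211),(70,298),(66,387)):print("mark",onz("top",[ct(x,y)],.016)[0])
print("line ends z0",onz("top",[ct(150,214),ct(140,388)],0))
for nm,a,b in(("m0",(66,387),None),("m1",(70,298),(78,40)),("m2",(75,211),(239,36))):
    if b:print(nm,*tri(ct(*a),cs(*b)))
tc=p[h<12];tc=tc[tc[:,0]>169];print("tileC n",len(tc)); W=onz("top",tc,.012)[:,:2]*1000;r=cv2.minAreaRect(np.float32(W));print(W.mean(0),r)
for nm,a,b in(("lid FL",(352,195),(277,178)),("lid FR",(522,185),(318,292)),("lid BL",(345,60),(418,164)),("lid BR",(513,50),(461,265)),("cone knob",(427,225),(253,231)),("tip",(755,164),(378,545)),("bladeroot",(743,262),(239,532))):
    print(nm,*tri(ct(*a),cs(*b)))
print("lid top z.042",onz("top",[ct(352,195),ct(522,185),ct(345,60),ct(513,50)],.042))
print("lid side z.042",onz("side",[cs(277,178),cs(318,292),cs(418,164),cs(461,265)],.042))
print("knife top tip",onz("top",[ct(755,164)],.0135),"cone side base",onz("side",[cs(252,262)],0.01))
print("tagine,dishes",onz("top",[ct(663,72),ct(193,30)],.03),"knife2 ends",onz("top",[(337,252),(388,296)],.02))
E
```

```text
A [0.4863 0.0249 0.0047] 0.00015771492796159533
  top@z [0.4862 0.0249] rect [486.2  24.9] [40.  39.9] 89.7
  side rect [485.9  16.1] [55.2 44.4] 87.3
B [ 0.4957 -0.1451  0.0054] 0.0003222505437502241
  top@z [ 0.4953 -0.1443] rect [ 495.4 -144. ] [44.3 43.6] 30.4
  side rect [ 495.  -151.3] [48.7 52.9] 31.5
handle [ 0.495  -0.3238  0.0125] 0.0019766473375306608
  top@z [ 0.4956 -0.3207] rect [ 495.9 -320.6] [ 14.6 110.1] 80.3
  side rect [ 495.  -333.3] [ 31.2 116.1] 79.5
batten +y edge: slope deg -1.9461019165234992 y at x=.5 0.29231538716556704
-y edge -1.5084021755316828 0.27515028813285686
batten ends x 0.3904618404220661 0.6530392251401234 rows 160 245
mark [0.6007 0.2777 0.016 ]
mark [0.5214 0.2813 0.016 ]
mark [0.441  0.2842 0.016 ]
line ends z0 [[0.5994 0.2113 0.    ]
 [0.4399 0.2194 0.    ]]
m1 [0.4816 0.2757 0.0256] 0.07869296154871641
m2 [0.6011 0.278  0.0143] 0.0002809765949152561
tileC n 197
[518.1601 247.2821] ((519.3951416015625, 247.06954956054688), (43.61180114746094, 40.462310791015625), 0.40430736541748047)
lid FL [0.6117 0.0253 0.0366] 0.0005359868640894785
lid FR [ 0.6237 -0.1265  0.0426] 0.009028239324288858
lid BL [0.7345 0.0311 0.0389] 0.0012803436679383073
lid BR [ 0.7404 -0.1189  0.0557] 0.002999976276541225
cone knob [ 0.5847 -0.0415  0.0361] 0.0007739023231994015
tip [ 0.6431 -0.3475  0.0089] 0.000504955211953301
bladeroot [ 0.5499 -0.3321  0.0137] 0.0033035416109129653
lid top z.042 [[ 0.6108  0.0254  0.042 ]
 [ 0.6192 -0.1264  0.042 ]
 [ 0.7331  0.0311  0.042 ]
 [ 0.742  -0.1203  0.042 ]]
lid side z.042 [[ 0.6112  0.0188  0.042 ]
 [ 0.6283 -0.1253  0.042 ]
 [ 0.7342  0.0274  0.042 ]
 [ 0.746  -0.1037  0.042 ]]
knife top tip [[ 0.6422 -0.3462  0.0135]] cone side base [[ 0.5835 -0.0505  0.01  ]]
tagine,dishes [[ 0.7246 -0.2589  0.03  ]
 [ 0.7645  0.1695  0.03  ]] knife2 ends [[ 0.3667 -0.2449  0.02  ]
 [ 0.2292 -0.4025  0.02  ]]
```

```bash
cat >> h.py <<'E'
def plan(targets,start=None):
    """targets (x,y,z,yaw deg), tool down; prints turn share about tool z, shift shares, rows needed per call"""
    s=arm.get_state(); cur=np.r_[s["eef_pos"],np.degrees(s["ee_rot"][2])] if start is None else np.array(start,float)
    print("at",cur.round(4),"tilt",np.round([abs(s["ee_rot"][0])-np.pi,s["ee_rot"][1]],4),"F",s["force"].round(1),"w",round(s["width"],4),"t",s["t"])
    for T in targets:
        T=np.array(T,float); first=True
        while True:
            p=np.radians(cur[3]); A=np.array([[np.cos(p),np.sin(p),0],[np.sin(p),-np.cos(p),0],[0,0,-1]])
            d=A@(T[:3]-cur[:3]); dy=(T[3]-cur[3]+180)%360-180
            k=min(1,.1/max(np.abs(d).max(),1e-9)); d=d*k; dy=np.clip(dy,-85,85)
            n=max(np.linalg.norm(d)/.0625,abs(dy)/10.7)
            print("  turn",round(-dy/90,3),"shift",(d*10).round(3),"rows %.1f"%n)
            cur=np.r_[cur[:3]+A.T@d,cur[3]+dy]
            if k==1: break
        print("  ->",cur.round(4))
E
python3 -c "
from h import *
plan([(.4955,-.1445,.09,-149),(.4955,-.1445,.025,-149)])"
```

```text
at [   0.1869   -0.6483    0.2089 -163.9168] tilt [-0.001  -0.0001] F [-0.5  0.6 -0.1] w 0.0875 t 0.2
  turn -0.166 shift [-1.     0.914  0.273] rows 2.2
  turn -0.0 shift [-1.     0.521  0.227] rows 1.8
  turn -0.0 shift [-1.     0.521  0.227] rows 1.8
  turn -0.0 shift [-1.     0.521  0.227] rows 1.8
  turn -0.0 shift [-1.     0.521  0.227] rows 1.8
  turn -0.0 shift [-0.038  0.02   0.009] rows 0.1
  -> [ 4.955e-01 -1.445e-01  9.000e-02 -1.490e+02]
  turn -0.0 shift [0.   0.   0.65] rows 1.0
  -> [ 4.955e-01 -1.445e-01  2.500e-02 -1.490e+02]
```

Call:
arm_command(series=[0,0,-0.166,-1,0.914,0.273,0.8,0,0,-0.166,-1,0.914,0.273,0.8,0,0,-0.166,-1,0.914,0.273,0.8], force=15)

```text
t: 0.57
eef_pos: [0.2588, -0.5301, 0.1816]
ee_rot: [3.14, 0.0, -2.597]
force: [0.1, -1.8, 0.4]
width: 0.0706
gripper_force: 0.0
```

Call:
arm_command(series=[0,0,0,-1,0.521,0.227,0.8,0,0,0,-1,0.521,0.227,0.8,0,0,0,-1,0.521,0.227,0.8])

```text
t: 0.95
eef_pos: [0.3177, -0.4346, 0.1592]
ee_rot: [3.141, 0.0, -2.597]
force: [1.1, -0.7, -0.3]
width: 0.0698
gripper_force: 0.0
```

Call:
arm_command(series=[0,0,0,-1,0.521,0.227,0.8,0,0,0,-1,0.521,0.227,0.8,0,0,0,-1,0.521,0.227,0.8])

```text
t: 1.32
eef_pos: [0.3766, -0.3393, 0.1365]
ee_rot: [3.141, -0.0, -2.597]
force: [-0.7, -1.1, -0.3]
width: 0.0701
gripper_force: 0.0
```

Call:
arm_command(series=[0,0,0,-1,0.521,0.227,0.8,0,0,0,-1,0.521,0.227,0.8,0,0,0,-1,0.521,0.227,0.8])

```text
t: 1.7
eef_pos: [0.4356, -0.2436, 0.1138]
ee_rot: [3.142, -0.0, -2.598]
force: [0.3, -1.1, 0.6]
width: 0.0699
gripper_force: 0.0
```

Call:
arm_command(series=[0,0,0,-1,0.521,0.227,0.8,0,0,0,-1,0.521,0.227,0.8,0,0,0,-1,0.521,0.227,0.8])

```text
t: 2.08
eef_pos: [0.4946, -0.1478, 0.091]
ee_rot: [-3.141, -0.0, -2.598]
force: [-0.8, -0.4, 0.4]
width: 0.07
gripper_force: 0.0
```

```bash
python3 -c "
from h import *
plan([(.4955,-.1445,.09,-149),(.4955,-.1445,.025,-149)])"
```

```text
at [ 4.94600e-01 -1.47800e-01  9.10000e-02 -1.48866e+02] tilt [-0.0002 -0.0004] F [-0.8 -0.4  0.4] w 0.07 t 2.075
  turn 0.001 shift [-0.025  0.023  0.01 ] rows 0.1
  -> [ 4.955e-01 -1.445e-01  9.000e-02 -1.490e+02]
  turn -0.0 shift [0.   0.   0.65] rows 1.0
  -> [ 4.955e-01 -1.445e-01  2.500e-02 -1.490e+02]
```

Call:
arm_command(series=[0,0,0,-0.025,0.023,0.4,0.8,0,0,0,-0.025,0.023,0.66,0.8,0,0,0,-0.025,0.023,0.66,0.8,0,0,0,-0.025,0.023,0.66,0.45,0,0,0,-0.025,0.023,0.66,0.45,0,0,0,-0.025,0.023,0.66,0.45,0,0,0,-0.025,0.023,0.66,0.45], force=15)

```text
t: 2.95
eef_pos: [0.4944, -0.145, 0.0259]
ee_rot: [-3.141, 0.001, -2.6]
force: [-0.2, -1.1, -0.7]
width: 0.0403
gripper_force: 0.0
```

```bash
python3 -c "
from h import *
plan([(.4955,-.1445,.10,-149),(.5995,.236,.10,-92),(.5995,.236,.027,-92)])"
```

```text
at [ 4.944000e-01 -1.450000e-01  2.590000e-02 -1.489672e+02] tilt [-0.0004  0.0009] F [-0.2 -1.1 -0.7] w 0.0403 t 2.95
  turn 0.0 shift [-0.012 -0.002 -0.741] rows 1.2
  -> [ 4.955e-01 -1.445e-01  1.000e-01 -1.490e+02]
  turn -0.633 shift [-1.     0.956  0.   ] rows 5.3
  turn -0.0 shift [-1.    -0.236  0.   ] rows 1.6
  turn -0.0 shift [-1.    -0.236  0.   ] rows 1.6
  turn -0.0 shift [-0.493 -0.116  0.   ] rows 0.8
  -> [  0.5995   0.236    0.1    -92.    ]
  turn -0.0 shift [0.   0.   0.73] rows 1.2
  -> [ 5.995e-01  2.360e-01  2.700e-02 -9.200e+01]
```

The width is 40 mm with no grip force, so the tile isn't between the pads. I'll look.

```bash
python3 - <<'E'
from h import *
a=arm.grab_frame("top")[150:280,200:360];b=arm.grab_frame("side")[180:310,180:340]
cv2.imwrite("pics/g1.png",cv2.resize(np.hstack([a,b]),None,fx=2.5,fy=2.5,interpolation=cv2.INTER_CUBIC))
E
```

```text
(no output)
```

View pics/g1.png

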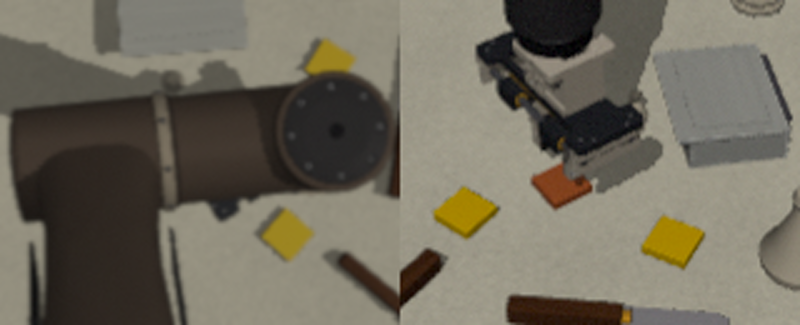

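The tile hasn't moved, at side pixel (245,255), and the jaws look up and behind it. I'll compare with the projected TCP.

```bash
python3 - <<'E'
from h import *
np.set_printoptions(precision=4,suppress=True)
s=arm.get_state();print(s["eef_pos"],s["ee_rot"],s["q"],s["width"])
P=s["eef_pos"];p=s["ee_rot"][2];y=np.array([np.sin(p),-np.cos(p),0])
print(proj("side",[P,P-[0,0,.022],P-[0,0,.02]+y*.02,P-[0,0,.02]-y*.02,P+[0,0,.044],[.4955,-.1445,.012]]))
im=arm.grab_frame("side");cv2.imwrite("pics/g2.png",cv2.resize(im[190:280,200:300],None,fx=6,fy=6,interpolation=cv2.INTER_CUBIC))
E
```

```text
[ 0.4942 -0.1449  0.0256] [-3.1414  0.0003 -2.5998] [ 0.0964  0.299  -0.5664  0.     -0.705  -1.1255] 0.04013344103910411
[[243.4304 248.0511]
 [243.71   253.9627]
 [239.5855 249.1319]
 [247.8685 257.8165]
 [242.8535 235.8334]
 [244.085  251.5908]]
```

View pics/g2.png

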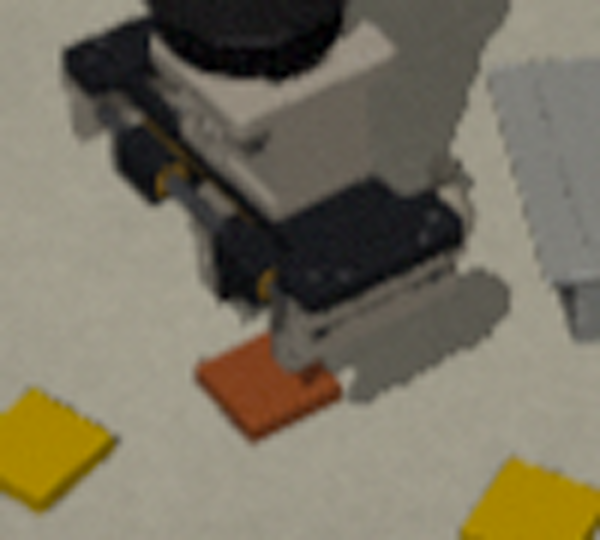

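Both fingertips sit about 6–9 px higher than predicted, and they closed to 40 mm over a 48 mm tile. The tips must really be above the tile, so I'll open and feel downwards.

Call:
arm_command(series=[0,0,0,0,0,0,0.8,0,0,0,0,0,0,0.8,0,0,0,0,0,0.06,0.8,0,0,0,0,0,0.06,0.8])

```text
t: 3.6
eef_pos: [0.4936, -0.145, 0.0187]
ee_rot: [3.141, -0.001, -2.6]
force: [0.3, -0.1, 0.6]
width: 0.0691
gripper_force: 0.0
```

Call:
arm_command(series=[0,0,0,0,0,0.03,0.8,0,0,0,0,0,0.03,0.8])

```text
t: 3.85
eef_pos: [0.4939, -0.145, 0.0161]
ee_rot: [3.141, -0.0, -2.6]
force: [0.1, -0.7, 0.1]
width: 0.0702
gripper_force: 0.0
```

```bash
python3 - <<'E'
from h import *
s=arm.get_state();P=s["eef_pos"];print(P,s["force"],s["width"])
p=s["ee_rot"][2];y=np.array([np.sin(p),-np.cos(p),0])
im=cv2.resize(arm.grab_frame("side")[190:280,200:300],None,fx=6,fy=6,interpolation=cv2.INTER_CUBIC)
for w in(.035,.056):
  for sg in(1,-1):
    for h in(0,.022):
      u=(proj("side",[P-[0,0,h]+sg*w*y])[0]-[200,190]+.5)*6-.5;cv2.circle(im,(int(u[0]),int(u[1])),3,(0,255,0) if h else (255,0,255),-1)
cv2.imwrite("pics/g3.png",im)
E
```

```text
[ 0.49388903 -0.14500531  0.01606309] [ 0.07341729 -0.67611496  0.08702011] 0.07018679134298603
```

View pics/g3.png

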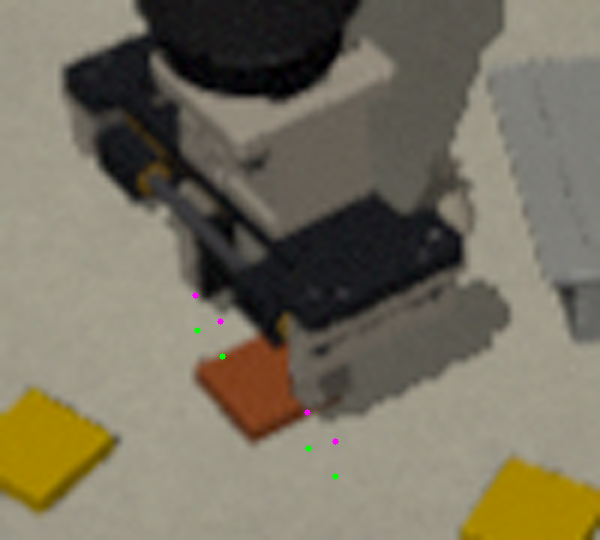

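The real fingertips sit at about the TCP height, roughly 20 mm above where stated. I'll keep feeling downwards.

Call:
arm_command(series=[0,0,0,0,0,0.05,0.8,0,0,0,0,0,0.05,0.8])

```text
t: 4.15
eef_pos: [0.4937, -0.145, 0.0109]
ee_rot: [3.141, -0.001, -2.6]
force: [-0.9, -0.7, 1.1]
width: 0.0703
gripper_force: 0.0
```

Call:
arm_command(series=[0,0,0,0,0,0.03,0.8,0,0,0,0,0,0.03,0.8])

```text
t: 4.4
eef_pos: [0.4939, -0.145, 0.0081]
ee_rot: [3.141, -0.0, -2.6]
force: [0.6, -0.2, 0.4]
width: 0.0702
gripper_force: 0.0
```

Call:
arm_command(series=[0,0,0,0,0,0.02,0.8,0,0,0,0,0,0.02,0.8])

```text
t: 4.65
eef_pos: [0.494, -0.145, 0.0062]
ee_rot: [3.142, -0.0, -2.6]
force: [0.8, 0.1, 0.4]
width: 0.0703
gripper_force: 0.0
```

Call:
arm_command(series=[0,0,0,0,0,0.02,0.8,0,0,0,0,0,0.02,0.8])

```text
t: 4.9
eef_pos: [0.4939, -0.145, 0.0042]
ee_rot: [3.141, -0.0, -2.6]
force: [-0.6, -0.2, -0.5]
width: 0.0703
gripper_force: 0.0
```

Call:
arm_command(series=[0,0,0,0,0,0.02,0.8,0,0,0,0,0,0.02,0.8])

```text
t: 5.15
eef_pos: [0.494, -0.145, 0.0022]
ee_rot: [3.141, -0.0, -2.6]
force: [0.9, 0.2, 0.6]
width: 0.0701
gripper_force: 0.0
```

```bash
python3 - <<'E'
from h import *
s=arm.get_state();P=s["eef_pos"];print(P,s["force"],s["width"])
p=s["ee_rot"][2];y=np.array([np.sin(p),-np.cos(p),0])
im=cv2.resize(arm.grab_frame("side")[190:280,200:300],None,fx=6,fy=6,interpolation=cv2.INTER_CUBIC)
for w in(.035,.056):
  for sg in(1,-1):
      u=(proj("side",[np.r_[P[:2],0]+sg*w*y])[0]-[200,190]+.5)*6-.5;cv2.circle(im,(int(u[0]),int(u[1])),3,(255,0,255),-1)
cv2.imwrite("pics/g4.png",im)
E
```

```text
[ 0.49395156 -0.14497799  0.00220325] [0.89251719 0.2216456  0.57990869] 0.0701412070363729
```

View pics/g4.png

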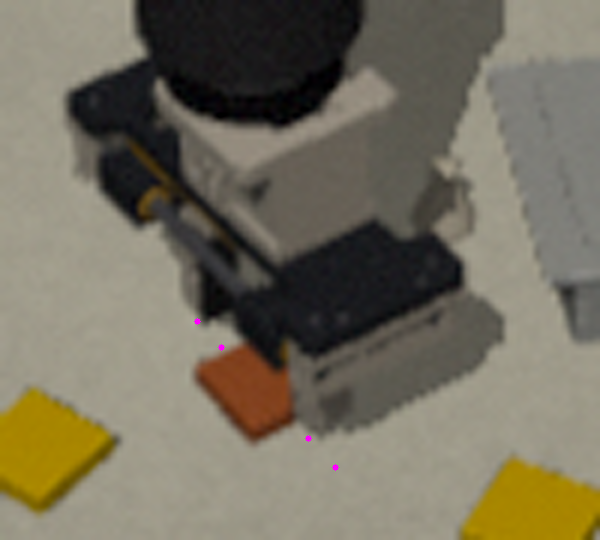

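The shadow has nearly met the fingertips and the tile lies between the jaws. I'll try the grip here.

Call:
arm_command(series=[0,0,0,0,0,0.02,0.8,0,0,0,0,0,0.02,0.45,0,0,0,0,0,0.02,0.45,0,0,0,0,0,0.02,0.45,0,0,0,0,0,0.02,0.45], force=15)

```text
t: 5.82
eef_pos: [0.4941, -0.145, 0.0004]
ee_rot: [-3.142, 0.0, -2.6]
force: [-0.3, -0.8, -0.0]
width: 0.0405
gripper_force: 0.0
```

Still closing over the top of the tile, so the tip offset is larger again. I'll open and keep feeling downwards.

Call:
arm_command(series=[0,0,0,0,0,0,0.8,0,0,0,0,0,0,0.8,0,0,0,0,0,0.04,0.8,0,0,0,0,0,0.04,0.8])

```text
t: 6.32
eef_pos: [0.4937, -0.145, -0.004]
ee_rot: [3.141, -0.001, -2.6]
force: [-0.8, 0.4, 0.2]
width: 0.0691
gripper_force: 0.0
```

Call:
arm_command(series=[0,0,0,0,0,0.03,0.8,0,0,0,0,0,0.03,0.8])

```text
t: 6.58
eef_pos: [0.4939, -0.145, -0.0069]
ee_rot: [3.141, -0.0, -2.6]
force: [-0.2, -0.2, -0.3]
width: 0.0702
gripper_force: 0.0
```

Call:
arm_command(series=[0,0,0,0,0,0.02,0.8,0,0,0,0,0,0.02,0.8])

```text
t: 6.82
eef_pos: [0.494, -0.145, -0.0088]
ee_rot: [3.141, -0.0, -2.6]
force: [0.9, -0.5, 0.1]
width: 0.0702
gripper_force: 0.0
```

```bash
python3 - <<'E'
from h import *
s=arm.get_state();P=s["eef_pos"];print(P,s["force"],s["width"],s["q"],s["joint_efforts"])
A=cv2.imread("pics/side.png")
B=arm.grab_frame("side");C=arm.grab_frame("top")
p=s["ee_rot"][2];y=np.array([np.sin(p),-np.cos(p),0])
im=cv2.resize(B[200:290,205:285],None,fx=6,fy=6,interpolation=cv2.INTER_CUBIC)
for w in(.035,.056):
  for sg in(1,-1):
      u=(proj("side",[np.r_[P[:2],0.]+sg*w*y])[0]-[205,200]+.5)*6-.5;cv2.circle(im,(int(u[0]),int(u[1])),2,(255,0,255),-1)
cv2.imwrite("pics/g5.png",im)
E
```

```text
[ 0.49398485 -0.14500972 -0.00879422] [ 0.8682887  -0.4865699   0.06273088] 0.07024403734686756 [ 9.62152022e-02  3.53019061e-01 -5.96433937e-01 -2.35379329e-05
 -6.21580916e-01 -1.12547494e+00] [ 6.19407059e-03 -4.64749932e+01  1.80723703e+01  4.31823269e+00
 -1.49743713e-02  1.64443854e-04]
```

View pics/g5.png

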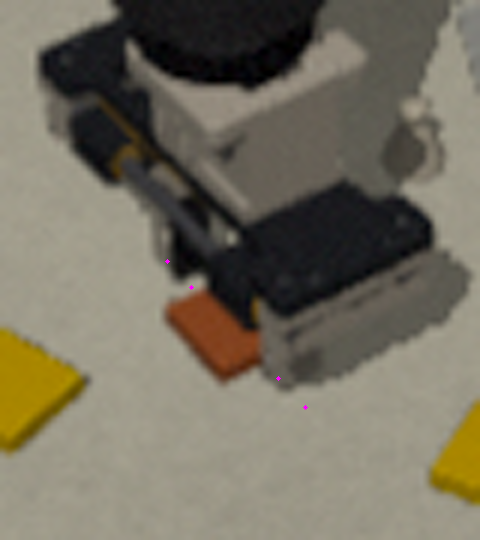

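Finger and shadow now almost meet at the table with the tile between the jaws, at TCP reading z of about -0.009. I'll try the grip.

Call:
arm_command(series=[0,0,0,0,0,0,0.45,0,0,0,0,0,0,0.45,0,0,0,0,0,0,0.45,0,0,0,0,0,0,0.45], force=15)

```text
t: 7.42
eef_pos: [0.4941, -0.145, -0.0086]
ee_rot: [-3.142, 0.0, -2.6]
force: [-0.6, 1.0, 0.4]
width: 0.0472
gripper_force: 15.0
```

Gripped, with 47 mm of width at 15 N. The TCP reading is about 34 mm lower than the stated geometry, so tip z is roughly the reading plus 12 mm. I'll plan the carry.

```bash
python3 -c "
from h import *
plan([(.494,-.145,.06,-149),(.5995,.230,.06,-92)])"
```

```text
at [ 4.941000e-01 -1.450000e-01 -8.600000e-03 -1.489713e+02] tilt [-0.      0.0001] F [-0.6  1.   0.4] w 0.0472 t 7.425
  turn 0.0 shift [ 0.001  0.    -0.686] rows 1.1
  -> [ 4.94e-01 -1.45e-01  6.00e-02 -1.49e+02]
  turn -0.633 shift [-1.     0.942  0.   ] rows 5.3
  turn -0.0 shift [-1.    -0.244  0.   ] rows 1.6
  turn -0.0 shift [-1.    -0.244  0.   ] rows 1.6
  turn -0.0 shift [-0.45 -0.11  0.  ] rows 0.7
  -> [ 5.995e-01  2.300e-01  6.000e-02 -9.200e+01]
```

Call:
arm_command(series=[0,0,0,0,0,-0.3,0.45,0,0,0,0,0,-0.69,0.45,0,0,0,0,0,-0.69,0.45])

```text
t: 7.8
eef_pos: [0.4963, -0.145, 0.0632]
ee_rot: [-3.139, 0.005, -2.6]
force: [0.4, -0.1, -0.8]
width: 0.0475
gripper_force: 15.0
```

Call:
arm_command(series=[0,0,-0.11,-0.17,0.16,0,0.45,0,0,-0.22,-0.35,0.33,0,0.45,0,0,-0.33,-0.52,0.5,0,0.45,0,0,-0.44,-0.7,0.66,0,0.45,0,0,-0.55,-0.87,0.82,0,0.45,0,0,-0.633,-1,0.942,0,0.45,0,0,-0.633,-1,0.942,0,0.45])

```text
t: 8.68
eef_pos: [0.5311, -0.0119, 0.0596]
ee_rot: [3.141, -0.0, -1.604]
force: [-0.6, -0.2, -0.4]
width: 0.0473
gripper_force: 15.0
```

Call:
arm_command(series=[0,0,0,-0.5,-0.12,0,0.45,0,0,0,-1,-0.244,0,0.45])

```text
t: 8.93
eef_pos: [0.5589, 0.0864, 0.06]
ee_rot: [3.141, -0.0, -1.61]
force: [0.2, 0.4, -0.1]
width: 0.0474
gripper_force: 15.0
```

Call:
arm_command(series=[0,0,0,-0.6,-0.15,0,0.45,0,0,0,-1,-0.244,0,0.45])

```text
t: 9.18
eef_pos: [0.5872, 0.187, 0.0597]
ee_rot: [3.141, -0.0, -1.608]
force: [0.6, -0.5, -0.9]
width: 0.0475
gripper_force: 15.0
```

Call:
arm_command(series=[0,0,0,-0.45,-0.11,0,0.45,0,0,0,-0.45,-0.11,0,0.45])

```text
t: 9.43
eef_pos: [0.6, 0.2321, 0.0593]
ee_rot: [3.141, -0.0, -1.606]
force: [-0.1, -0.5, -0.4]
width: 0.0477
gripper_force: 15.0
```

```bash
python3 - <<'E'
from h import *
np.set_printoptions(precision=4,suppress=True)
plan([(.5995,.230,.06,-92),(.5995,.230,-.007,-92)])
for n in("side","top"):
    im,h=hsv(n);cv2.imwrite(f"pics/{n}2.png",im)
    for c,a,p in comps((h[...,0]<12)&(h[...,1]>120)&(h[...,2]>40),40): print(n,c.round(1),a,np.ptp(p,0),onz(n,[c],.012))
print("tcp px",proj("side",[arm.get_state()["eef_pos"]+[0,0,.02]]))
E
```

```text
at [  0.6      0.2321   0.0593 -92.005 ] tilt [-0.0003 -0.0003] F [-0.1 -0.5 -0.4] w 0.0477 t 9.425
  turn -0.0 shift [ 0.022  0.004 -0.007] rows 0.0
  -> [  0.5995   0.23     0.06   -92.    ]
  turn -0.0 shift [0.   0.   0.67] rows 1.1
  -> [  0.5995   0.23    -0.007  -92.    ]
side [250.4 303.6] 52 [14  7] [[ 0.5028 -0.3196  0.012 ]]
side [176.8 295.5] 93 [30 28] [[ 0.3262 -0.2814  0.012 ]]
side [238.7 212.8] 193 [16 12] [[0.4868 0.0165 0.012 ]]
side [246.4 168.6] 134 [14 11] [[0.52   0.2394 0.012 ]]
side [271.3 153. ] 161 [15 11] [[0.6101 0.3255 0.012 ]]
top [348.7 262.9] 62 [24 19] [[ 0.3322 -0.2827  0.012 ]]
top [248.5 213.5] 196 [13 13] [[0.4862 0.0249 0.012 ]]
top [175.2 208. ] 77 [15  4] [[0.5039 0.2509 0.012 ]]
top [361.2 207.3] 61 [ 7 21] [[ 0.503  -0.3251  0.012 ]]
tcp px [[270.5297 151.8793]]
```

Call:
arm_command(series=[0,0,0,0.02,0.02,0.4,0.45,0,0,0,0.02,0.02,0.65,0.45,0,0,0,0.02,0.02,0.672,0.45,0,0,0,0.02,0.02,0.672,0.45])

```text
t: 10.02
eef_pos: [0.5976, 0.2273, -0.0063]
ee_rot: [3.142, -0.0, -1.607]
force: [0.0, 0.7, -0.1]
width: 0.0474
gripper_force: 15.0
```

Call:
arm_command(series=[0,0,0,-0.1,0,0,0.45,0,0,0,-0.14,0,0,0.45,0,0,0,-0.14,0,0,0.45])

```text
t: 10.4
eef_pos: [0.5981, 0.2429, -0.0064]
ee_rot: [-3.141, 0.001, -1.605]
force: [-0.2, -1.1, 0.1]
width: 0.0477
gripper_force: 15.0
```

Call:
arm_command(series=[0,0,0,-0.02,0,0,0.45,0,0,0,-0.02,0,0,0.45])

```text
t: 10.65
eef_pos: [0.598, 0.2442, -0.0068]
ee_rot: [3.142, -0.0, -1.606]
force: [-1.6, 0.2, -1.1]
width: 0.0479
gripper_force: 15.0
```

Call:
arm_command(series=[0,0,0,-0.01,0,0,0.45,0,0,0,-0.01,0,0,0.45])

```text
t: 10.9
eef_pos: [0.5981, 0.2451, -0.0068]
ee_rot: [-3.142, 0.0, -1.606]
force: [0.3, 0.2, -0.7]
width: 0.0475
gripper_force: 15.0
```

Call:
arm_command(series=[0,0,0,-0.02,0,0.018,0.45,0,0,0,-0.02,0,0.018,0.45])

```text
t: 11.15
eef_pos: [0.5978, 0.2462, -0.0089]
ee_rot: [3.141, -0.001, -1.606]
force: [1.1, -4.9, 0.4]
width: 0.0474
gripper_force: 15.0
```

Call:
arm_command(series=[0,0,0,-0.015,0,0,0.45,0,0,0,-0.015,0,0,0.45])

```text
t: 11.4
eef_pos: [0.5978, 0.2463, -0.0089]
ee_rot: [3.14, -0.003, -1.606]
force: [2.3, -9.9, 1.1]
width: 0.0476
gripper_force: 15.0
```

Call:
arm_command(series=[0,0,0,-0.015,0,0,0.45,0,0,0,-0.015,0,0,0.45])

```text
t: 11.65
eef_pos: [0.5977, 0.2464, -0.0089]
ee_rot: [3.139, -0.005, -1.607]
force: [3.2, -15.1, 2.9]
width: 0.0476
gripper_force: 15.0
```

Call:
arm_command(series=[0,0,0,0.04,0,0,0.45,0,0,0,0.04,0,0,0.65,0,0,0,0.04,0,0,0.65,0,0,0,0.04,0,0,0.65,0,0,0,0.04,0,-0.3,0.65,0,0,0,0.04,0,-0.5,0.65])

```text
t: 12.4
eef_pos: [0.5984, 0.2466, 0.0424]
ee_rot: [-3.141, 0.0, -1.605]
force: [0.6, 0.3, -0.2]
width: 0.057
gripper_force: 0.0
```

```bash
python3 - <<'E'
from h import *
np.set_printoptions(precision=4,suppress=True)
plan([(.485,.0249,.04,-90),(.485,.0249,-.009,-90)])
im,h=hsv("side");cv2.imwrite("pics/s3.png",im)
for c,a,p in comps((h[...,0]<12)&(h[...,1]>120)&(h[...,2]>40),40): print(c.round(1),a,np.ptp(p,0),onz("side",[c],.006),cv2.minAreaRect(np.float32(onz("side",p,.012)[:,:2]*1000)))
E
```

```text
at [  0.5984   0.2466   0.0424 -91.9707] tilt [-0.0006  0.0004] F [ 0.6  0.3 -0.2] w 0.057 t 12.4
  turn -0.022 shift [1.    0.469 0.011] rows 1.8
  turn -0.0 shift [1.    0.511 0.011] rows 1.8
  turn -0.0 shift [0.234 0.12  0.003] rows 0.4
  -> [  0.485    0.0249   0.04   -90.    ]
  turn -0.0 shift [0.   0.   0.49] rows 0.8
  -> [  0.485    0.0249  -0.009  -90.    ]
[259.8 303.9] 40 [15  6] [[ 0.5254 -0.3175  0.006 ]] ((526.5765991210938, -322.7583923339844), (17.923206329345703, 35.66423034667969), 85.40483093261719)
[235.9 302.1] 75 [24  8] [[ 0.4683 -0.3077  0.006 ]] ((467.3497314453125, -314.8740539550781), (22.86663246154785, 58.133880615234375), 79.91691589355469)
[174.1 298.8] 83 [22 22] [[ 0.3191 -0.286   0.006 ]] ((318.31146240234375, -290.9261474609375), (74.43606567382812, 17.685441970825195), 50.06459045410156)
[238.5 212.8] 189 [16 12] [[0.4863 0.0233 0.006 ]] ((487.544189453125, 16.20448112487793), (55.88619613647461, 46.477474212646484), 88.72514343261719)
[270.2 167.8] 139 [14 10] [[0.5991 0.2456 0.006 ]] ((597.7089233398438, 236.35829162597656), (57.584712982177734, 46.83495330810547), 84.94891357421875)
[246.3 168.5] 138 [14 11] [[0.5199 0.2487 0.006 ]] ((520.55615234375, 241.8101043701172), (46.862579345703125, 62.295440673828125), 2.0219414234161377)
```

Seat 2 checks out at 79 mm from tile_c. Now tile A.

Call:
arm_command(series=[0,0,-0.022,0.5,0.24,0,0.8,0,0,-0.022,1,0.469,0,0.8])

```text
t: 12.7
eef_pos: [0.547, 0.1473, 0.0411]
ee_rot: [-3.141, 0.0, -1.569]
force: [0.1, -0.9, 0.1]
width: 0.0684
gripper_force: 0.0
```

Call:
arm_command(series=[0,0,0,0.6,0.3,0,0.8,0,0,0,1,0.511,0,0.8])

```text
t: 12.95
eef_pos: [0.4953, 0.0463, 0.0413]
ee_rot: [-3.142, 0.0, -1.571]
force: [0.5, -0.5, 0.6]
width: 0.07
gripper_force: 0.0
```

Call:
arm_command(series=[0,0,0,0.234,0.12,0,0.8,0,0,0,0.234,0.12,0,0.8,0,0,0,0.234,0.12,0.3,0.8,0,0,0,0.234,0.12,0.5,0.8,0,0,0,0.234,0.12,0.512,0.8,0,0,0,0.234,0.12,0.512,0.45,0,0,0,0.234,0.12,0.512,0.45,0,0,0,0.234,0.12,0.512,0.45])

```text
t: 13.95
eef_pos: [0.4852, 0.0248, -0.0091]
ee_rot: [-3.14, 0.001, -1.571]
force: [-0.0, 0.8, 2.1]
width: 0.0472
gripper_force: 15.0
```

Call:
arm_command(series=[0,0,0,0,0,0,0.45,0,0,0,0,0,0,0.45])

```text
t: 14.2
eef_pos: [0.4852, 0.0248, -0.0092]
ee_rot: [-3.14, 0.001, -1.571]
force: [-1.4, 1.1, 6.2]
width: 0.0476
gripper_force: 15.0
```

```bash
python3 -c "
from h import *
plan([(.485,.0249,.03,-90),(.4388,.232,.03,-92),(.4388,.232,-.008,-92),(.4388,.244,-.008,-92)])"
```

```text
at [ 4.85200e-01  2.48000e-02 -9.20000e-03 -9.00089e+01] tilt [-0.0014  0.0006] F [-1.4  1.1  6.2] w 0.0476 t 14.2
  turn -0.0 shift [-0.001  0.002 -0.392] rows 0.6
  -> [ 4.85e-01  2.49e-02  3.00e-02 -9.00e+01]
  turn 0.022 shift [-1.     0.223  0.   ] rows 1.6
  turn -0.0 shift [-1.    0.26  0.  ] rows 1.7
  turn -0.0 shift [-0.062  0.016  0.   ] rows 0.1
  -> [ 4.388e-01  2.320e-01  3.000e-02 -9.200e+01]
  turn -0.0 shift [0.   0.   0.38] rows 0.6
  -> [ 4.388e-01  2.320e-01 -8.000e-03 -9.200e+01]
  turn -0.0 shift [-0.12   0.004  0.   ] rows 0.2
  -> [ 4.388e-01  2.440e-01 -8.000e-03 -9.200e+01]
```

Call:
arm_command(series=[0,0,0,0,0,-0.2,0.45,0,0,0,0,0,-0.4,0.45,0,0,0,0,0,-0.4,0.45])

```text
t: 14.58
eef_pos: [0.4855, 0.0247, 0.0314]
ee_rot: [-3.139, 0.001, -1.571]
force: [-1.0, -0.2, -0.6]
width: 0.0476
gripper_force: 15.0
```

Call:
arm_command(series=[0,0,0.022,-0.5,0.11,0,0.45,0,0,0.022,-1,0.223,0,0.45])

```text
t: 14.82
eef_pos: [0.4617, 0.1248, 0.0296]
ee_rot: [3.141, -0.0, -1.608]
force: [1.2, 0.5, -0.0]
width: 0.0476
gripper_force: 15.0
```

Call:
arm_command(series=[0,0,0,-0.5,0.13,0,0.45,0,0,0,-1,0.26,0,0.45,0,0,0,-1,0.26,0,0.45])

```text
t: 15.2
eef_pos: [0.4393, 0.2282, 0.0296]
ee_rot: [-3.141, 0.0, -1.602]
force: [0.6, -0.5, 0.1]
width: 0.0474
gripper_force: 15.0
```

```bash
python3 -c "
from h import *
plan([(.4388,.232,-.0075,-92),(.4388,.246,-.008,-92)])"
```

```text
at [ 4.39300e-01  2.28200e-01  2.96000e-02 -9.17766e+01] tilt [-0.0002  0.0001] F [ 0.6 -0.5  0.1] w 0.0474 t 15.2
  turn 0.002 shift [-0.038  0.006  0.371] rows 0.6
  -> [ 4.388e-01  2.320e-01 -7.500e-03 -9.200e+01]
  turn -0.0 shift [-0.14   0.005  0.005] rows 0.2
  -> [ 4.388e-01  2.460e-01 -8.000e-03 -9.200e+01]
```

Call:
arm_command(series=[0,0,0.002,0,0.006,0.2,0.45,0,0,0.002,0,0.006,0.365,0.45,0,0,0.002,0,0.006,0.372,0.45])

```text
t: 15.58
eef_pos: [0.4385, 0.2239, -0.0083]
ee_rot: [3.14, -0.002, -1.61]
force: [0.4, -1.2, -0.8]
width: 0.0479
gripper_force: 15.0
```

Call:
arm_command(series=[0,0,0,-0.12,0.005,0,0.45,0,0,0,-0.2,0.008,0.005,0.45,0,0,0,-0.2,0.008,0.005,0.45])

```text
t: 15.95
eef_pos: [0.4395, 0.2464, -0.0071]
ee_rot: [-3.141, 0.001, -1.608]
force: [-0.3, -0.7, -0.6]
width: 0.0476
gripper_force: 15.0
```

Call:
arm_command(series=[0,0,0,-0.025,0,0,0.45,0,0,0,-0.025,0,0,0.45])

```text
t: 16.2
eef_pos: [0.4393, 0.2479, -0.0074]
ee_rot: [-3.142, 0.0, -1.609]
force: [0.9, 0.4, -1.2]
width: 0.0477
gripper_force: 15.0
```

Call:
arm_command(series=[0,0,0,-0.02,0,0,0.45,0,0,0,-0.02,0,0,0.45])

```text
t: 16.45
eef_pos: [0.4394, 0.2499, -0.0075]
ee_rot: [-3.142, 0.0, -1.609]
force: [-0.1, 0.3, -0.6]
width: 0.0474
gripper_force: 15.0
```

Call:
arm_command(series=[0,0,-0.002,-0.02,0.006,0.015,0.45,0,0,-0.002,-0.02,0.006,0.015,0.45])

```text
t: 16.7
eef_pos: [0.4388, 0.2519, -0.0092]
ee_rot: [3.141, -0.0, -1.606]
force: [0.1, 0.1, -1.6]
width: 0.0478
gripper_force: 15.0
```

Call:
arm_command(series=[0,0,0,-0.02,0,0,0.45,0,0,0,-0.02,0,0,0.45])

```text
t: 16.95
eef_pos: [0.4387, 0.2534, -0.0092]
ee_rot: [3.141, -0.001, -1.606]
force: [-0.1, -2.3, -0.5]
width: 0.0474
gripper_force: 15.0
```

Call:
arm_command(series=[0,0,0,-0.015,0,0,0.45,0,0,0,-0.015,0,0,0.45])

```text
t: 17.2
eef_pos: [0.4384, 0.2535, -0.0093]
ee_rot: [3.14, -0.003, -1.606]
force: [3.3, -7.8, 2.1]
width: 0.0477
gripper_force: 15.0
```

Call:
arm_command(series=[0,0,0,-0.015,0,0,0.45,0,0,0,-0.015,0,0,0.45,0,0,0,0.02,0,0,0.45,0,0,0,0.02,0,0,0.65,0,0,0,0.02,0,0,0.65,0,0,0,0.02,0,0,0.65,0,0,0,0.02,0,-0.3,0.65,0,0,0,0.02,0,-0.6,0.65])

```text
t: 18.2
eef_pos: [0.4386, 0.2533, 0.0514]
ee_rot: [3.141, -0.001, -1.605]
force: [0.2, 0.3, -0.1]
width: 0.0571
gripper_force: 0.0
```

```bash
python3 - <<'E'
from h import *
np.set_printoptions(precision=4,suppress=True)
plan([(.53,-.328,.06,-189.6)])
im,h=hsv("side");cv2.imwrite("pics/s4.png",im);cv2.imwrite("pics/t4.png",arm.grab_frame("top"))
for c,a,p in comps((h[...,0]<12)&(h[...,1]>120)&(h[...,2]>40),40): 
  if 150<c[1]<180: print(c.round(2),a,np.ptp(p,0),onz("side",[c],.006))
E
```

```text
at [  0.4386   0.2533   0.0514 -91.9854] tilt [-0.0007 -0.0009] F [ 0.2  0.3 -0.1] w 0.0571 t 18.2
  turn 0.944 shift [ 1.    -0.193 -0.015] rows 7.9
  turn 0.14 shift [-0.104 -1.    -0.015] rows 1.6
  turn -0.0 shift [-0.335 -1.    -0.015] rows 1.7
  turn -0.0 shift [-0.335 -1.    -0.015] rows 1.7
  turn -0.0 shift [-0.335 -1.    -0.015] rows 1.7
  turn -0.0 shift [-0.221 -0.66  -0.01 ] rows 1.1
  -> [   0.53    -0.328    0.06  -189.6  ]
[222.49 169.28] 140 [13 10] [[0.441 0.251 0.006]]
[246.31 168.51] 134 [14 10] [[0.5199 0.2484 0.006 ]]
[270.31 167.58] 137 [14 11] [[0.5997 0.2468 0.006 ]]
```

Call:
arm_command(series=[0,0,0.118,0.2,-0.03,-0.01,0.5,0,0,0.236,0.4,-0.05,-0.01,0.5,0,0,0.354,0.6,-0.08,-0.01,0.5,0,0,0.472,0.8,-0.12,-0.01,0.5,0,0,0.59,1,-0.15,-0.01,0.5,0,0,0.708,1,-0.193,-0.01,0.5,0,0,0.826,1,-0.193,-0.01,0.5,0,0,0.944,1,-0.193,-0.01,0.5])

```text
t: 19.3
eef_pos: [0.4546, 0.1527, 0.0516]
ee_rot: [-3.141, -0.0, -3.095]
force: [-0.0, -0.4, 0.1]
width: 0.0438
gripper_force: 0.0
```

Call:
arm_command(series=[0,0,0.118,-0.05,-0.5,0,0.5,0,0,0.14,-0.104,-1,0,0.5])

```text
t: 19.55
eef_pos: [0.4704, 0.0529, 0.0517]
ee_rot: [3.142, -0.0, 2.974]
force: [0.1, 0.9, 0.2]
width: 0.0439
gripper_force: 0.0
```

Call:
arm_command(series=[0,0,0,-0.17,-0.5,0,0.5,0,0,0,-0.335,-1,0,0.5])

```text
t: 19.8
eef_pos: [0.487, -0.0521, 0.0518]
ee_rot: [3.141, 0.0, 2.975]
force: [0.7, -0.1, 0.7]
width: 0.044
gripper_force: 0.0
```

Call:
arm_command(series=[0,0,0,-0.17,-0.5,0,0.5,0,0,0,-0.335,-1,0,0.5])

```text
t: 20.05
eef_pos: [0.5034, -0.1565, 0.0517]
ee_rot: [3.141, 0.0, 2.975]
force: [1.0, 0.1, 0.4]
width: 0.0437
gripper_force: 0.0
```

Call:
arm_command(series=[0,0,0,-0.17,-0.5,0,0.5,0,0,0,-0.335,-1,0,0.5])

```text
t: 20.3
eef_pos: [0.5198, -0.2607, 0.0515]
ee_rot: [3.141, -0.0, 2.975]
force: [1.0, 0.4, -0.0]
width: 0.0441
gripper_force: 0.0
```

```bash
python3 - <<'E'
from h import *
np.set_printoptions(precision=4,suppress=True)
plan([(.531,-.3288,.05,-189.6),(.531,-.3288,-.0065,-189.6)])
im,h=hsv("top");cv2.imwrite("pics/t5.png",im)
k=min(comps((h[...,1]>120)&(h[...,2]>30),60),key=lambda k:np.linalg.norm(k[0]-(165,203)))
hh=h[k[2][:,1],k[2][:,0],0]
for c,a,p in comps((h[...,0]<12)&(h[...,1]>120)&(h[...,2]>40),60):
    if abs(c[0]-175)<14: r=cv2.minAreaRect(np.float32(onz("top",p,.012)[:,:2]*1000));print(c.round(1),a,onz("top",[c],.012)[0],np.round(r[1]),round(r[2],1))
# right-most (−y) edge of tiles at table rows
p=k[2]
for r in range(p[:,1].min(),p[:,1].max()+1,1): q=p[p[:,1]==r,0]; print(r,q.min(),q.max(),len(q),end=" | ")
E
```

```text
at [  0.5198  -0.2607   0.0515 170.4475] tilt [-0.0001 -0.0001] F [ 1.   0.4 -0. ] w 0.0441 t 20.3
  turn 0.001 shift [-0.223 -0.653  0.015] rows 1.1
  -> [  0.531   -0.3288   0.05   170.4   ]
  turn -0.0 shift [0.    0.    0.565] rows 0.9
  -> [  0.531   -0.3288  -0.0065 170.4   ]
[174.4 229. ] 225 [0.4393 0.2528 0.012 ] [43. 47.] 0.0
[175.7 203.4] 218 [0.5181 0.2494 0.012 ] [47. 43.] 89.9
[176.9 177.8] 217 [0.5976 0.2466 0.012 ] [47. 44.] 89.6
161 165 169 5 | 162 165 169 5 | 163 165 169 5 | 164 165 169 5 | 165 165 169 5 | 166 165 168 4 | 167 165 168 4 | 168 165 168 4 | 169 164 169 6 | 170 165 169 5 | 171 164 183 20 | 172 164 184 21 | 173 164 184 21 | 174 164 184 21 | 175 164 184 21 | 176 165 184 20 | 177 164 184 21 | 178 164 184 21 | 179 164 184 21 | 180 164 184 21 | 181 164 184 21 | 182 164 184 21 | 183 164 184 21 | 184 164 183 20 | 185 164 183 10 | 186 164 167 4 | 187 164 167 4 | 188 164 167 4 | 189 164 167 4 | 190 163 167 5 | 191 163 167 5 | 192 163 167 5 | 193 163 167 5 | 194 163 167 5 | 195 163 167 5 | 196 163 178 10 | 197 163 183 21 | 198 163 183 21 | 199 163 183 21 | 200 163 183 21 | 201 163 183 21 | 202 163 183 21 | 203 163 183 21 | 204 162 183 22 | 205 162 183 22 | 206 162 183 22 | 207 162 183 22 | 208 162 183 22 | 209 162 183 22 | 210 162 182 21 | 211 162 167 6 | 212 162 167 6 | 213 162 166 5 | 214 162 166 5 | 215 162 166 5 | 216 162 166 5 | 217 162 166 5 | 218 162 166 5 | 219 162 166 5 | 220 162 166 5 | 221 161 167 7 | 222 161 180 18 | 223 161 182 22 | 224 161 182 22 | 225 161 182 22 | 226 161 182 22 | 227 161 182 22 | 228 162 182 21 | 229 162 182 21 | 230 161 182 22 | 231 161 182 22 | 232 161 181 21 | 233 161 181 21 | 234 161 181 21 | 235 161 181 21 | 236 161 181 19 | 237 161 166 6 | 238 161 166 6 | 239 161 165 5 | 240 161 165 5 | 241 161 165 5 | 242 161 165 5 | 243 160 165 6 | 244 161 165 5 | 245 161 165 5 |
```

The row is straight and even, so on to the knife.

Call:
arm_command(series=[0,0,0,-0.12,-0.33,0,0.5,0,0,0,-0.223,-0.653,0,0.5,0,0,0,-0.223,-0.653,0,0.5,0,0,0,-0.223,-0.653,0.3,0.5,0,0,0,-0.223,-0.653,0.5,0.5,0,0,0,-0.223,-0.653,0.57,0.5,0,0,0,-0.223,-0.653,0.575,0.5])

```text
t: 21.22
eef_pos: [0.5307, -0.3267, -0.0057]
ee_rot: [3.142, -0.001, 2.975]
force: [0.1, -0.6, 1.0]
width: 0.0437
gripper_force: 0.0
```

Call:
arm_command(series=[0,0,0,0,0,0,0.15,0,0,0,0,0,0,0.15,0,0,0,0,0,0,0.15,0,0,0,0,0,0,0.15], force=60)

```text
t: 21.72
eef_pos: [0.5312, -0.3274, -0.0049]
ee_rot: [-3.141, 0.001, 2.975]
force: [-0.6, 1.0, 3.9]
width: 0.0194
gripper_force: 59.9
```

```bash
python3 -c "
from h import *
plan([(.525,-.327,.055,170.45),(.4734,-.0976,.055,182.9)])"
```

```text
at [ 5.312000e-01 -3.274000e-01 -4.900000e-03  1.704423e+02] tilt [-0.0002  0.0011] F [-0.6  1.   3.9] w 0.0194 t 21.725
  turn -0.0 shift [ 0.062 -0.006 -0.599] rows 1.0
  -> [ 5.2500e-01 -3.2700e-01  5.5000e-02  1.7045e+02]
  turn -0.138 shift [0.409 1.    0.   ] rows 1.7
  turn -0.0 shift [0.172 1.    0.   ] rows 1.6
  turn -0.0 shift [0.044 0.253 0.   ] rows 0.4
  -> [ 4.734e-01 -9.760e-02  5.500e-02  1.829e+02]
```

Call:
arm_command(series=[0,0,0,0,0,-0.15,0.15,0,0,0,0.03,0,-0.4,0.15,0,0,0,0.062,0,-0.6,0.15,0,0,0,0.062,0,-0.6,0.15])

```text
t: 22.22
eef_pos: [0.5257, -0.3266, 0.0569]
ee_rot: [-3.141, 0.004, 2.975]
force: [-0.5, 0.7, -1.5]
width: 0.0199
gripper_force: 59.9
```

Call:
arm_command(series=[0,0,-0.04,0.13,0.33,0,0.15,0,0,-0.09,0.27,0.67,0,0.15,0,0,-0.138,0.409,1,0,0.15])

```text
t: 22.6
eef_pos: [0.5002, -0.2198, 0.0539]
ee_rot: [3.141, -0.001, -3.09]
force: [1.4, 0.5, -1.3]
width: 0.0193
gripper_force: 59.9
```

Call:
arm_command(series=[0,0,0,0.08,0.45,0,0.15,0,0,0,0.13,0.8,0,0.15,0,0,0,0.172,1,0,0.15,0,0,0,0.172,1,0,0.15])

```text
t: 23.1
eef_pos: [0.4783, -0.1207, 0.0543]
ee_rot: [3.141, -0.001, -3.09]
force: [0.3, -0.1, -0.7]
width: 0.0198
gripper_force: 59.9
```

```bash
python3 - <<'E'
from h import *
np.set_printoptions(precision=4,suppress=True)
plan([(.4734,-.0976,.055,182.9),(.4734,-.0976,.0146,182.9)])
im=arm.grab_frame("side");cv2.imwrite("pics/s6.png",im);t=arm.grab_frame("top");cv2.imwrite("pics/t6.png",t)
for n,i,o in(("side",im,"pics/s4.png"),("top",t,"pics/t4.png")):
    P=arm.get_state()["eef_pos"];y=np.array([.9987,.0506,0])
    tip=P+y*.1175+[0,0,.0169];print(n,"pred tip",proj(n,[tip,tip-y*.1]).round(1))
s=np.hstack([im[190:260,215:335],t[150:220,215:335]])
cv2.imwrite("pics/k.png",cv2.resize(s,None,fx=3.3,fy=5,interpolation=cv2.INTER_CUBIC))
E
```

```text
at [   0.4783   -0.1207    0.0543 -177.0272] tilt [-0.0002 -0.0005] F [ 0.3 -0.1 -0.7] w 0.0198 t 23.1
  turn 0.001 shift [ 0.037  0.233 -0.007] rows 0.4
  -> [   0.4734   -0.0976    0.055  -177.1   ]
  turn -0.0 shift [0.    0.    0.404] rows 0.6
  -> [   0.4734   -0.0976    0.0146 -177.1   ]
side pred tip [[281.  225.7]
 [243.3 229.1]]
top pred tip [[295.9 175.5]
 [298.1 209.2]]
```

View pics/k.png

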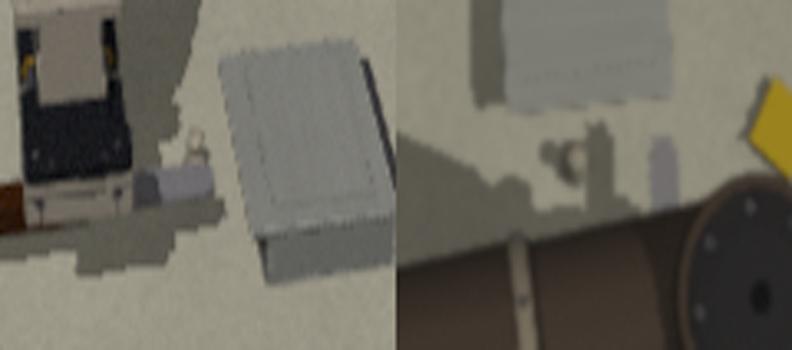

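The side view has the blade tip at about (279,226) and the top view at about (296,177.6). The blade is clear of the cone and points at the right half of the lid. I'll triangulate the tip.

```bash
python3 - <<'E'
from h import *
np.set_printoptions(precision=4,suppress=True)
p,e=tri((295.7,177.4),(279.0,225.9));print(p,e)
P=arm.get_state()["eef_pos"];u=np.array([.9987,.0506,0]);print("ahead",(p-P)@u,"side",(p-P)@[-.0506,.9987,0],"dz",p[2]-P[2])
E
```

```text
[ 0.5908 -0.1153  0.0703] 0.00048264904975613
ahead 0.11213905098949678 side 0.0008623403897702066 dz 0.015918898017301432
```

```bash
python3 -c "
from h import *
plan([(.4829,-.0971,.0543,182.9),(.4829,-.0971,.0155,182.9),(.5308,-.0947,.0155,182.9)])"
```

```text
at [ 4.788000e-01 -1.218000e-01  5.430000e-02 -1.771033e+02] tilt [-0.0001 -0.0002] F [-0.1  0.3 -1. ] w 0.0191 t 23.2
  turn -0.0 shift [-0.053  0.245  0.   ] rows 0.4
  -> [ 4.829e-01 -9.710e-02  5.430e-02 -1.771e+02]
  turn -0.0 shift [0.    0.    0.388] rows 0.6
  -> [ 4.829e-01 -9.710e-02  1.550e-02 -1.771e+02]
  turn -0.0 shift [-0.48 -0.    0.  ] rows 0.8
  -> [ 5.308e-01 -9.470e-02  1.550e-02 -1.771e+02]
```

Call:
arm_command(series=[0,0,0,-0.02,0.12,0,0.15,0,0,0,-0.053,0.245,0,0.15,0,0,0,-0.053,0.245,0.2,0.15,0,0,0,-0.053,0.245,0.385,0.15,0,0,0,-0.053,0.245,0.388,0.15,0,0,0,-0.053,0.245,0.388,0.15,0,0,0,-0.12,0.245,0.388,0.15])

```text
t: 24.08
eef_pos: [0.4901, -0.0966, 0.0164]
ee_rot: [3.141, 0.001, -3.092]
force: [0.5, -0.6, -1.6]
width: 0.0193
gripper_force: 59.9
```

```bash
python3 - <<'E'
from h import *
np.set_printoptions(precision=4,suppress=True)
plan([(.5308,-.0947,.0155,182.9)])
# blade: purplish pixels in both views
for n in("side","top"):
    im,h=hsv(n);cv2.imwrite(f"pics/{n}7.png",im)
    P=arm.get_state()["eef_pos"]+[0,0,.016];u=np.array([.9987,.0506,0]);uv=proj(n,[P+u*.113,P+u*.05])
    b=im.astype(int);m=(b[...,0]-b[...,1]>3)&(b[...,2]-b[...,1]>-2)&(h[...,2]>60)
    for c,a,p in comps(m,12):
        if np.linalg.norm(c-uv.mean(0))<40: print(n,c.round(1),a,p.min(0),p.max(0))
    print(n,"pred",uv.round(1))
E
```

```text
at [   0.4901   -0.0966    0.0164 -177.1391] tilt [-0.0001  0.0011] F [ 0.5 -0.6 -1.6] w 0.0193 t 24.075
  turn -0.0 shift [-0.408 -0.001  0.009] rows 0.7
  -> [   0.5308   -0.0947    0.0155 -177.1   ]
side pred [[282.8 230. ]
 [259.9 232.1]]
top pred [[286.3 174.5]
 [287.6 195. ]]
```

Call:
arm_command(series=[0,0,0,-0.1,0,0.005,0.15,0,0,0,-0.22,0,0.005,0.15,0,0,0,-0.22,0,0.005,0.15])

```text
t: 24.55
eef_pos: [0.5129, -0.0955, 0.0151]
ee_rot: [-3.141, 0.001, -3.092]
force: [0.4, 0.1, -2.1]
width: 0.0194
gripper_force: 59.9
```

Call:
arm_command(series=[0,0,0,-0.1,0,0,0.15,0,0,0,-0.17,0,0,0.15,0,0,0,-0.17,0,0,0.15])

```text
t: 24.92
eef_pos: [0.5291, -0.0947, 0.0151]
ee_rot: [-3.142, 0.0, -3.092]
force: [0.3, 0.5, -2.3]
width: 0.0192
gripper_force: 59.9
```

Call:
arm_command(series=[0,0,0,0,0,-0.03,0.15,0,0,0,0,0,-0.06,0.15,0,0,0,0,0,-0.1,0.15])

```text
t: 25.3
eef_pos: [0.5283, -0.0947, 0.0254]
ee_rot: [3.142, -0.0, -3.092]
force: [0.7, -0.8, -2.8]
width: 0.0194
gripper_force: 59.9
```

Call:
arm_command(series=[0,0,0,-0.005,0,-0.05,0.15,0,0,0,-0.01,0,-0.1,0.15,0,0,0,-0.03,0,-0.18,0.15,0,0,0,-0.06,0,-0.28,0.15,0,0,0,-0.06,0,-0.28,0.15])

```text
t: 25.92
eef_pos: [0.5355, -0.0944, 0.0543]
ee_rot: [3.142, 0.002, -3.092]
force: [-0.3, 0.3, -2.4]
width: 0.0196
gripper_force: 59.9
```

```bash
python3 - <<'E'
from h import *
np.set_printoptions(precision=4,suppress=True)
s=arm.get_state();print(s["eef_pos"],s["force"],s["moment"])
u=np.array([.9987,.0506,0]);v=np.array([-.0506,.9987,0]);H=np.array([.7390,-.0442,.038])  # camera-frame hinge
def corners(th): return [H-u*.124*np.cos(th)+[0,0,.124*np.sin(th)]+v*k*.077 for k in(1,-1)]
for d in(0,10,20,30): print(d,proj("side",corners(np.radians(d))).round(1).tolist(),proj("top",corners(np.radians(d))).round(1).tolist())
for n,o in(("side","side7"),("top","top7")):
    im=arm.grab_frame(n);cv2.imwrite(f"pics/{n}8.png",im);d=cv2.absdiff(im,cv2.imread(f"pics/{o}.png")).max(2)
    ys,xs=np.nonzero(d>15);print(n,[ (c.round(),a,p.min(0),p.max(0)) for c,a,p in comps(d>15,30)])
E
```

```text
[ 0.5355 -0.0944  0.0543] [-0.3216  0.2673 -2.4155] [ 0.0004  0.0422 -0.0314]
0 [[280.8, 201.4], [289.8, 237.4]] [[247.8, 172.0], [298.4, 169.3]]
10 [[281.6, 195.6], [290.7, 231.3]] [[247.8, 170.5], [299.2, 167.7]]
20 [[283.6, 189.7], [293.0, 225.2]] [[247.7, 167.7], [299.9, 164.9]]
30 [[286.9, 184.0], [296.7, 219.3]] [[247.5, 163.6], [300.5, 160.8]]
side [(array([ 26., 201.]), 38, array([ 22, 191]), array([ 34, 211])), (array([169., 108.]), 43, array([155,  99]), array([182, 117])), (array([ 26., 109.]), 159, array([23, 84]), array([ 31, 134])), (array([25., 80.]), 33, array([23, 72]), array([28, 86])), (array([86., 87.]), 350, array([79, 16]), array([ 92, 166])), (array([148.,  10.]), 80, array([137,   0]), array([160,  21])), (array([234., 120.]), 15725, array([111,   0]), array([332, 246])), (array([75., 20.]), 72, array([73,  0]), array([77, 43])), (array([49., 18.]), 60, array([47,  0]), array([50, 40])), (array([30., 33.]), 314, array([24,  0]), array([35, 82]))]
top [(array([260., 378.]), 56, array([254, 375]), array([264, 383])), (array([ 92., 342.]), 36, array([ 85, 337]), array([100, 348])), (array([194., 320.]), 42, array([192, 315]), array([195, 326])), (array([ 44., 307.]), 226, array([  8, 280]), array([ 83, 336])), (array([ 96., 284.]), 56, array([ 82, 275]), array([110, 294])), (array([ 20., 243.]), 47, array([  9, 241]), array([ 32, 245])), (array([191., 246.]), 809, array([181, 214]), array([207, 312])), (array([130., 211.]), 1301, array([ 92, 184]), array([160, 252])), (array([229., 194.]), 10975, array([ 57, 134]), array([335, 335]))]
```

```bash
cat >> h.py <<'E'
def lid_edge(im,cols=range(252,284,4)):
    h=cv2.cvtColor(cv2.GaussianBlur(im,(3,3),0),cv2.COLOR_BGR2HSV); out=[]
    for c in cols:
        r=np.nonzero(h[120:185,c,1]<32)[0]; out.append((r.min()+120,r.max()+120,len(r)) if len(r) else None)
    return out
E
python3 - <<'E'
from h import *
for f in("top","top7","top8"): print(f,lid_edge(cv2.imread(f"pics/{f}.png")))
for f in("side","side7","side8"):
    im=cv2.imread(f"pics/{f}.png");h=cv2.cvtColor(cv2.GaussianBlur(im,(3,3),0),cv2.COLOR_BGR2HSV)
    print(f,[(c,[int(x) for x in h[180:246:4,c,1]]) for c in (300,315,330)])
E
```

```text
top [(np.int64(130), np.int64(172), 43), (np.int64(129), np.int64(172), 44), (np.int64(129), np.int64(172), 44), (np.int64(129), np.int64(171), 43), (np.int64(129), np.int64(171), 43), (np.int64(128), np.int64(171), 44), (np.int64(128), np.int64(170), 43), (np.int64(128), np.int64(170), 43)]
top7 [(np.int64(130), np.int64(172), 43), (np.int64(129), np.int64(172), 44), (np.int64(129), np.int64(172), 44), (np.int64(129), np.int64(172), 44), (np.int64(129), np.int64(171), 43), (np.int64(128), np.int64(171), 44), (np.int64(128), np.int64(171), 44), (np.int64(127), np.int64(170), 44)]
top8 [(np.int64(130), np.int64(169), 40), (np.int64(129), np.int64(169), 41), (np.int64(129), np.int64(169), 41), (np.int64(129), np.int64(168), 40), (np.int64(128), np.int64(168), 41), (np.int64(128), np.int64(167), 40), (np.int64(128), np.int64(166), 39), (np.int64(128), np.int64(166), 39)]
side [(300, [32, 33, 32, 32, 33, 15, 14, 12, 12, 10, 12, 12, 12, 12, 9, 12, 12]), (315, [42, 36, 33, 33, 31, 10, 12, 12, 12, 12, 12, 12, 10, 12, 10, 12, 19]), (330, [42, 38, 31, 32, 32, 33, 33, 31, 17, 0, 12, 11, 12, 12, 12, 12, 31])]
side7 [(300, [34, 35, 33, 33, 32, 14, 12, 10, 13, 13, 13, 15, 12, 13, 12, 8, 11]), (315, [45, 36, 32, 32, 31, 11, 12, 12, 12, 10, 10, 12, 11, 10, 13, 8, 20]), (330, [41, 41, 33, 34, 34, 32, 34, 33, 18, 3, 11, 10, 12, 13, 13, 13, 33])]
side8 [(300, [32, 34, 33, 26, 11, 13, 13, 11, 11, 11, 11, 11, 27, 122, 61, 11, 11]), (315, [43, 38, 32, 34, 19, 11, 13, 13, 15, 11, 13, 11, 15, 41, 10, 13, 21]), (330, [41, 36, 33, 31, 33, 32, 32, 32, 14, 6, 11, 13, 11, 13, 8, 11, 30])]
```

The lid is following, at about 17°. I'll continue along the arc.

Call:
arm_command(series=[0,0,0,-0.03,0,-0.07,0.15,0,0,0,-0.06,0,-0.14,0.15,0,0,0,-0.11,0,-0.21,0.15,0,0,0,-0.16,0,-0.28,0.15,0,0,0,-0.22,0,-0.34,0.15,0,0,0,-0.275,0,-0.395,0.15,0,0,0,-0.275,0,-0.395,0.15])

```text
t: 26.9
eef_pos: [0.5633, -0.093, 0.0933]
ee_rot: [-3.142, 0.002, -3.092]
force: [-0.4, 0.2, -1.6]
width: 0.0192
gripper_force: 59.9
```

```bash
python3 - <<'E'
from h import *
np.set_printoptions(precision=4,suppress=True)
s=arm.get_state();print(s["eef_pos"],s["force"],s["moment"])
im=arm.grab_frame("top");cv2.imwrite("pics/top9.png",im);print([e[:2] for e in lid_edge(im)])
u=np.array([.9987,.0506,0]);H=np.array([.7390,-.0442,.038]);v=np.array([-.0506,.9987,0])
for d in(35,40,45,50,55): print(d,proj("top",[H-u*.124*np.cos(np.radians(d))+[0,0,.124*np.sin(np.radians(d))]])[0].round(1))
im=arm.grab_frame("side");cv2.imwrite("pics/side9.png",im)
E
```

```text
[ 0.5633 -0.093   0.0933] [-0.3598  0.1823 -1.5564] [-0.023  -0.0503  0.0113]
[(np.int64(130), np.int64(153)), (np.int64(130), np.int64(153)), (np.int64(129), np.int64(152)), (np.int64(129), np.int64(151)), (np.int64(129), np.int64(150)), (np.int64(128), np.int64(150)), (np.int64(128), np.int64(149)), (np.int64(128), np.int64(148))]
35 [274.1 159.7]
40 [274.1 157. ]
45 [274.1 154. ]
50 [274.1 150.8]
55 [274.1 147.3]
```

About 50°. Continuing to about 80°.

Call:
arm_command(series=[0,0,0,-0.07,0,-0.06,0.15,0,0,0,-0.135,0,-0.1,0.15,0,0,0,-0.21,0,-0.14,0.15,0,0,0,-0.285,0,-0.17,0.15,0,0,0,-0.37,0,-0.2,0.15,0,0,0,-0.45,0,-0.215,0.15,0,0,0,-0.45,0,-0.215,0.15])

```text
t: 27.88
eef_pos: [0.608, -0.0908, 0.1142]
ee_rot: [-3.141, 0.001, -3.092]
force: [-0.1, 0.0, -1.8]
width: 0.0198
gripper_force: 59.9
```

```bash
python3 - <<'E'
from h import *
np.set_printoptions(precision=4,suppress=True)
s=arm.get_state();print(s["eef_pos"],s["force"],s["moment"])
im=arm.grab_frame("top");cv2.imwrite("pics/top10.png",im);print([e and e[:2] for e in lid_edge(im)])
u=np.array([.9987,.0506,0]);H=np.array([.7390,-.0442,.038]);v=np.array([-.0506,.9987,0])
for d in(70,75,80,85,90): print(d,proj("top",[H-u*.124*np.cos(np.radians(d))+[0,0,.124*np.sin(np.radians(d))]])[0].round(1))
E
```

```text
[ 0.608  -0.0908  0.1142] [-0.1132  0.024  -1.7842] [-0.0406 -0.0178 -0.0315]
[None, (np.int64(177), np.int64(179)), (np.int64(175), np.int64(180)), (np.int64(175), np.int64(180)), (np.int64(174), np.int64(178)), (np.int64(174), np.int64(177)), (np.int64(173), np.int64(173)), (np.int64(173), np.int64(179))]
70 [273.8 136.2]
75 [273.6 132.3]
80 [273.4 128.4]
85 [273.2 124.5]
90 [273.  120.7]
```

```bash
python3 - <<'E'
from h import *
a=cv2.imread("pics/top10.png");b=cv2.imread("pics/top9.png")
for c in(258,268,278):
    print(c,"now",[tuple(int(x) for x in a[r,c]) for r in range(108,140,2)])
    print(c,"s/v",cv2.cvtColor(a,cv2.COLOR_BGR2HSV)[108:184:3,c,1:].tolist())
E
```

```text
258 now [(135, 153, 157), (133, 151, 155), (134, 152, 156), (133, 150, 154), (132, 150, 154), (133, 150, 155), (132, 150, 154), (133, 150, 155), (134, 152, 156), (123, 139, 143), (46, 53, 58), (36, 43, 50), (39, 46, 55), (41, 49, 58), (43, 51, 61), (46, 54, 64)]
258 s/v [[36, 157], [36, 156], [35, 154], [36, 155], [36, 154], [36, 155], [36, 143], [71, 47], [74, 55], [77, 60], [72, 64], [70, 66], [72, 67], [71, 68], [70, 69], [74, 69], [73, 66], [77, 63], [77, 60], [76, 57], [69, 52], [73, 49], [67, 42], [7, 37], [26, 60], [36, 98]]
268 now [(136, 154, 158), (135, 153, 157), (134, 152, 156), (135, 153, 157), (134, 151, 156), (133, 151, 155), (134, 152, 156), (135, 153, 156), (127, 144, 148), (56, 64, 69), (36, 42, 50), (40, 47, 55), (40, 47, 57), (43, 51, 60), (46, 54, 64), (46, 55, 66)]
268 s/v [[36, 158], [35, 155], [36, 157], [36, 156], [36, 156], [36, 157], [48, 69], [74, 52], [76, 57], [75, 61], [77, 66], [76, 67], [71, 68], [73, 70], [70, 69], [72, 67], [72, 64], [75, 61], [75, 58], [76, 54], [71, 50], [72, 46], [14, 36], [9, 55], [40, 95], [42, 79]]
278 now [(136, 155, 159), (136, 154, 159), (137, 155, 160), (137, 155, 159), (137, 155, 159), (136, 153, 158), (136, 153, 158), (127, 143, 148), (62, 71, 75), (29, 35, 40), (29, 35, 41), (30, 36, 42), (34, 40, 48), (40, 48, 57), (44, 53, 62), (47, 55, 66)]
278 s/v [[37, 159], [37, 159], [35, 159], [35, 159], [36, 158], [39, 118], [70, 40], [73, 42], [74, 48], [71, 61], [73, 66], [72, 67], [71, 68], [70, 69], [71, 68], [77, 66], [78, 62], [73, 59], [72, 57], [78, 52], [71, 47], [59, 39], [17, 30], [7, 38], [35, 88], [36, 154]]
```

```bash
cat > lid.py <<'E'
from h import *
im=arm.grab_frame("side");cv2.imwrite("pics/side_l.png",im)
u=np.array([.9987,.0506,0]);H=np.array([.7390,-.0442,.040]);v=np.array([-.0506,.9987,0])
h=cv2.cvtColor(im,cv2.COLOR_BGR2HSV);g=cv2.GaussianBlur(cv2.cvtColor(im,cv2.COLOR_BGR2GRAY),(3,3),0)
ths=np.radians([60,65,70,75,80,85,90,95])
for w in(-.07,-.03,.02,.06):   # saturation just inside and beyond the lid edge for each angle hypothesis
    print("v",w,[(int(np.degrees(t)),)+tuple(int(h[int(round(q[1])),int(round(q[0])),1]) for q in proj("side",[H+v*w-u*r*np.cos(t)+[0,0,r*np.sin(t)] for r in(.09,.115,.121,.127,.135)])) for t in ths])
    print([q.round(0).tolist() for q in proj("side",[H+v*w-u*.124*np.cos(t)+[0,0,.124*np.sin(t)] for t in ths[[2,4,6]]])])
for r in range(146,200,4): print(r,[int(x) for x in h[r,300:360:3,1]],[int(x) for x in g[r,300:360:3]])
E
python3 lid.py
```

```text
v -0.07 [(59, 11, 13, 6, 7, 7), (65, 6, 8, 10, 7, 7), (70, 9, 13, 7, 7, 10), (75, 17, 3, 5, 3, 22), (80, 15, 14, 10, 18, 25), (85, 34, 29, 34, 34, 31), (90, 34, 32, 33, 33, 34), (95, 34, 33, 33, 31, 31)]
[[322.0, 198.0], [330.0, 196.0], [339.0, 195.0]]
v -0.03 [(59, 7, 25, 32, 31, 33), (65, 5, 29, 33, 35, 30), (70, 7, 36, 32, 32, 33), (75, 5, 6, 26, 21, 22), (80, 16, 16, 22, 22, 39), (85, 25, 32, 34, 31, 41), (90, 29, 33, 32, 34, 34), (95, 33, 30, 32, 34, 33)]
[[319.0, 189.0], [327.0, 187.0], [335.0, 185.0]]
v 0.02 [(59, 33, 35, 30, 33, 34), (65, 34, 36, 32, 41, 34), (70, 30, 43, 37, 53, 40), (75, 17, 31, 20, 38, 29), (80, 17, 18, 39, 24, 42), (85, 29, 43, 46, 45, 39), (90, 41, 47, 44, 44, 42), (95, 33, 32, 35, 36, 35)]
[[315.0, 178.0], [322.0, 175.0], [330.0, 174.0]]
v 0.06 [(59, 35, 32, 33, 26, 29), (65, 51, 32, 31, 37, 35), (70, 47, 41, 38, 34, 32), (75, 34, 48, 42, 45, 31), (80, 26, 24, 19, 25, 33), (85, 39, 31, 33, 35, 33), (90, 46, 29, 33, 26, 31), (95, 45, 32, 40, 35, 37)]
[[312.0, 169.0], [319.0, 167.0], [327.0, 166.0]]
146 [68, 37, 34, 36, 35, 36, 30, 32, 30, 33, 34, 33, 34,
[... 1735 characters left out ...]
38, 69, 36, 26, 30, 33, 17, 23, 22, 30, 34, 31, 32, 33, 31, 31, 31, 34, 33] [24, 28, 26, 78, 87, 139, 123, 51, 51, 112, 140, 146, 145, 146, 146, 147, 148, 147, 146, 148]
190 [33, 66, 36, 33, 36, 33, 35, 23, 16, 8, 34, 33, 29, 33, 31, 31, 31, 33, 34, 33] [32, 24, 24, 66, 126, 149, 148, 65, 45, 87, 146, 145, 147, 148, 145, 146, 146, 145, 146, 145]
194 [38, 46, 34, 38, 33, 31, 36, 25, 20, 16, 24, 36, 34, 33, 38, 31, 33, 37, 34, 33] [70, 78, 76, 92, 92, 142, 142, 98, 53, 50, 128, 145, 144, 143, 143, 145, 144, 142, 144, 143]
198 [38, 19, 38, 8, 5, 5, 7, 5, 11, 11, 25, 32, 34, 34, 35, 33, 34, 33, 34, 33] [87, 57, 97, 74, 106, 107, 108, 107, 107, 96, 74, 138, 145, 144, 143, 141, 144, 142, 143, 144]
```

The lid stands at about 78°. A bit further to about 86°, then back off.

Call:
arm_command(series=[0,0,0,-0.06,0,-0.01,0.15,0,0,0,-0.11,0,-0.013,0.15,0,0,0,-0.11,0,-0.013,0.15,0,0,0,0,0,-0.013,0.15,0,0,0,0.3,0,0,0.15,0,0,0,0.7,0,0,0.15,0,0,0,1,0,0,0.15,0,0,0,1,0,0,0.15])

```text
t: 28.98
eef_pos: [0.5046, -0.096, 0.1147]
ee_rot: [3.141, 0.0, -3.092]
force: [0.6, 0.3, -1.4]
width: 0.0194
gripper_force: 59.9
```

```bash
python3 lid.py | grep -A1 -E "^v"; python3 - <<'E'
from h import *
a=cv2.imread("pics/side_l.png");h=cv2.cvtColor(a,cv2.COLOR_BGR2HSV)
for r in(166,178,186,190,194): print(r,[int(x) for x in h[r,309:345:2,1]],[int(x) for x in a[r,309:345:2,1]])
plan([(.50,-.15,.06,182.9)])
E
```

```text
v -0.07 [(59, 10, 8, 11, 13, 26), (65, 9, 8, 13, 25, 36), (70, 9, 11, 11, 25, 34), (75, 15, 14, 24, 15, 15), (80, 19, 5, 19, 5, 10), (85, 17, 13, 10, 18, 31), (90, 36, 32, 33, 31, 32), (95, 29, 33, 30, 32, 32)]
[[322.0, 198.0], [330.0, 196.0], [339.0, 195.0]]
v -0.03 [(59, 16, 32, 32, 31, 29), (65, 21, 33, 32, 33, 35), (70, 25, 35, 33, 33, 33), (75, 5, 10, 10, 10, 19), (80, 20, 20, 5, 9, 15), (85, 10, 9, 13, 13, 40), (90, 9, 34, 36, 33, 35), (95, 33, 31, 36, 35, 34)]
[[319.0, 189.0], [327.0, 187.0], [335.0, 185.0]]
v 0.02 [(59, 35, 31, 34, 33, 33), (65, 34, 33, 29, 35, 34), (70, 32, 43, 47, 44, 50), (75, 39, 42, 46, 42, 45), (80, 14, 19, 14, 21, 16), (85, 10, 29, 13, 10, 37), (90, 10, 41, 44, 40, 45), (95, 32, 33, 32, 36, 35)]
[[315.0, 178.0], [322.0, 175.0], [330.0, 174.0]]
v 0.06 [(59, 32, 33, 35, 33, 34), (65, 47, 31, 32, 37, 31), (70, 43, 42, 38, 31, 32), (75, 45, 44, 44, 39, 37), (80, 35, 31, 33, 35, 34), (85, 14, 12, 12, 18, 36), (90, 13, 32, 34, 26, 36), (95, 43, 32, 35, 34, 38)]
[[312.0, 169.0], [319.0, 167.0], [327.0, 166.0]]
166 [32, 32, 46, 29, 32, 35, 24, 15, 25, 35, 35, 
[... 280 characters left out ...]
2, 31, 37, 30, 34, 33, 39, 15, 15, 9, 14, 13, 31, 36, 33, 36, 34, 31] [149, 149, 148, 149, 152, 120, 94, 52, 50, 54, 55, 119, 146, 145, 146, 145, 147, 145]
190 [29, 34, 34, 30, 33, 33, 32, 10, 14, 5, 19, 20, 12, 29, 34, 31, 32, 34] [147, 147, 148, 149, 151, 146, 148, 52, 54, 54, 53, 51, 126, 145, 148, 147, 146, 147]
194 [35, 27, 31, 34, 32, 34, 32, 9, 15, 10, 10, 15, 19, 18, 31, 31, 32, 32] [149, 147, 148, 146, 147, 149, 148, 55, 51, 52, 50, 50, 54, 131, 144, 145, 140, 146]
at [ 5.063000e-01 -9.590000e-02  1.149000e-01 -1.771287e+02] tilt [-0.0001  0.0015] F [ 0.9 -0.2 -0.9] w 0.0193 t 29.025
  turn -0.0 shift [ 0.09  -0.537  0.549] rows 1.2
  -> [ 5.000e-01 -1.500e-01  6.000e-02 -1.771e+02]
```

The lid stays at about 85°. Now I'll carry the knife back to its free spot and lay it down.

Call:
arm_command(series=[0,0,0,0.03,-0.3,0.1,0.15,0,0,0,0.05,-0.65,0.25,0.15,0,0,0,0.06,-1,0.4,0.15,0,0,0,0.06,-1,0.4,0.15])

```text
t: 29.52
eef_pos: [0.5057, -0.1978, 0.0727]
ee_rot: [3.142, -0.002, -3.094]
force: [0.2, 0.3, 0.2]
width: 0.019
gripper_force: 59.9
```

Call:
arm_command(series=[0,0,0,0,-0.5,0.1,0.15,0,0,0,0,-1,0.2,0.15,0,0,0,0,-1,0.2,0.15])

```text
t: 29.9
eef_pos: [0.5112, -0.2981, 0.0532]
ee_rot: [-3.141, -0.001, -3.095]
force: [-0.0, -0.5, -0.7]
width: 0.0191
gripper_force: 59.9
```

```bash
python3 -c "
from h import *
plan([(.505,-.327,.05,182.9),(.505,-.327,-.003,182.9)])"
```

```text
at [ 5.112000e-01 -2.981000e-01  5.320000e-02 -1.773063e+02] tilt [-0.0001 -0.0008] F [-0.  -0.5 -0.7] w 0.0191 t 29.9
  turn -0.002 shift [ 0.075 -0.285  0.032] rows 0.5
  -> [ 5.050e-01 -3.270e-01  5.000e-02 -1.771e+02]
  turn -0.0 shift [0.   0.   0.53] rows 0.8
  -> [ 5.050e-01 -3.270e-01 -3.000e-03 -1.771e+02]
```

Call:
arm_command(series=[0,0,0,0.06,-0.28,0,0.15,0,0,0,0.06,-0.28,0.2,0.15,0,0,0,0.06,-0.28,0.4,0.15,0,0,0,0.06,-0.28,0.52,0.15,0,0,0,0.06,-0.28,0.55,0.15,0,0,0,0.06,-0.28,0.56,0.15,0,0,0,0.06,-0.28,0.56,0.15])

```text
t: 30.78
eef_pos: [0.507, -0.3242, -0.0012]
ee_rot: [-3.141, 0.001, -3.091]
force: [-0.8, 0.4, 0.2]
width: 0.0194
gripper_force: 59.9
```

Call:
arm_command(series=[0,0,0,0,0,0.015,0.15,0,0,0,0,0,0.015,0.15])

```text
t: 31.02
eef_pos: [0.5065, -0.3242, -0.0032]
ee_rot: [-3.142, 0.0, -3.092]
force: [-0.5, -0.0, -0.7]
width: 0.0197
gripper_force: 59.9
```

Call:
arm_command(series=[0,0,0,0,0,0.01,0.15,0,0,0,0,0,0.01,0.15])

```text
t: 31.28
eef_pos: [0.5064, -0.3242, -0.0044]
ee_rot: [3.142, -0.0, -3.092]
force: [0.0, -0.2, -1.2]
width: 0.019
gripper_force: 59.9
```

Call:
arm_command(series=[0,0,0,0,0,0.01,0.15,0,0,0,0,0,0.01,0.15])

```text
t: 31.52
eef_pos: [0.5065, -0.3242, -0.0049]
ee_rot: [-3.141, 0.0, -3.092]
force: [-1.5, 1.3, 4.3]
width: 0.0193
gripper_force: 59.9
```

Contact with the table. I'll release and lift straight up.

Call:
arm_command(series=[0,0,0,0,0,0,0.5,0,0,0,0,0,0,0.5,0,0,0,0,0,0,0.5,0,0,0,0,0,-0.2,0.5,0,0,0,0,0,-0.6,0.5,0,0,0,0,0,-1,0.5,0,0,0,0,0,-1,0.5])

```text
t: 32.4
eef_pos: [0.5086, -0.325, 0.0982]
ee_rot: [-3.139, 0.006, -3.091]
force: [0.6, 0.4, -0.1]
width: 0.044
gripper_force: 0.0
```

Call:
arm_command(series=[0,0,0,0.2,-0.5,-0.2,0.5,0,0,0,0.4,-1,-0.4,0.5,0,0,0,0.4,-1,-0.4,0.5,0,0,0,0.4,-1,-0.4,0.5])

```text
t: 32.9
eef_pos: [0.4707, -0.4257, 0.1335]
ee_rot: [3.14, -0.001, -3.093]
force: [0.2, 0.6, -1.1]
width: 0.0436
gripper_force: 0.0
```

```bash
python3 lid.py | grep -A0 -E "^v"; python3 - <<'E'
from h import *
np.set_printoptions(precision=4,suppress=True)
s=arm.get_state();print(s["t"],s["eef_pos"],s["force"],s["width"])
T,t=hsv("top");S,h=hsv("side");
for c,a,p in comps((t[...,1]>120)&(t[...,2]>30),40): print("top",c.round(1),a,np.ptp(p,0))
for c,a,p in comps((h[...,1]>120)&(h[...,2]>30),100): print("side",c.round(1),a,np.ptp(p,0))
# handle height, bystanders unchanged?
for n,o,i in(("top","top",T),("side","side",S)):
    d=cv2.absdiff(i,cv2.imread(f"pics/{o}.png")).max(2)>25
    for nm,P in(("dishes",(.7645,.1695,.03)),("tagine",(.7246,-.2589,.05)),("cone",(.584,-.044,.02)),("bowl",(.575,.44,.02))):
        u=proj(n,[P])[0].round().astype(int);print(n,nm,u,int(d[u[1]-10:u[1]+10,u[0]-8:u[0]+8].sum()),end="; ")
    print()
E
```

```text
v -0.07 [(59, 12, 14, 15, 9, 29), (65, 11, 11, 11, 22, 35), (70, 10, 11, 12, 23, 31), (75, 12, 20, 16, 4, 8), (80, 12, 16, 12, 8, 16), (85, 20, 18, 14, 16, 28), (90, 34, 33, 33, 32, 33), (95, 34, 33, 32, 32, 31)]
--
v -0.03 [(59, 11, 31, 33, 34, 34), (65, 21, 30, 32, 34, 33), (70, 23, 35, 34, 31, 30), (75, 8, 12, 0, 8, 25), (80, 12, 8, 20, 20, 8), (85, 12, 14, 15, 15, 40), (90, 12, 32, 35, 34, 32), (95, 30, 34, 30, 31, 31)]
--
v 0.02 [(59, 36, 34, 32, 31, 31), (65, 31, 30, 36, 32, 29), (70, 32, 42, 42, 41, 38), (75, 39, 46, 43, 39, 44), (80, 16, 15, 12, 20, 20), (85, 4, 19, 15, 9, 34), (90, 13, 43, 42, 41, 42), (95, 30, 34, 31, 32, 33)]
--
v 0.06 [(59, 33, 33, 29, 32, 31), (65, 44, 33, 29, 33, 32), (70, 45, 43, 38, 33, 32), (75, 40, 46, 37, 42, 39), (80, 39, 34, 30, 32, 30), (85, 12, 18, 15, 19, 31), (90, 15, 33, 37, 32, 32), (95, 45, 31, 38, 38, 33)]
32.95 [ 0.471  -0.4252  0.1334] [-0.1407  0.3472 -0.2741] 0.04388654981576448
top [509.9 263.8] 106 [ 5 41]
top [314.4 243.4] 238 [19 19]
top [331.4 175.1] 230 [19 18]
top [171.2 203.3] 1110 [23 85]
top [272.  157.6] 41 [6 7]
top [286.5 156.5] 52 [7 7]
top [256.3 143.8] 46 [7 6]
top [285.  141.7] 40 [6 6]
side [177.5 297.4] 424 [36 34]
side [288.8 276.3] 326 [24 21]
side [204.2 264.8] 267 [20 20]
side [271.6 164.5] 285 [28 14]
side [ 10.3 148.3] 837 [31 52]
side [299.9 117.5] 237 [35 16]
side [ 3.2 53.1] 156 [ 9 24]
top dishes [201 123] 5; top tagine [341 134] 0; top cone [271 181] 175; top bowl [115 185] 0; 
side dishes [324 173] 86; side tagine [339 268] 0; side cone [274 223] 267; side bowl [259 134] 299;
```

Call:
arm_command(series=[0,0,0,0.45,-0.5,-0.2,0.5,0,0,0,0.9,-1,-0.4,0.5,0,0,0,0.9,-1,-0.4,0.5])

```text
t: 33.42
eef_pos: [0.3855, -0.532, 0.1755]
ee_rot: [-3.141, 0.001, -3.093]
force: [-0.3, 0.2, -0.3]
width: 0.0437
gripper_force: 0.0
```

Call:
arm_command(series=[0,0,0,0.45,-0.5,0,0.5,0,0,0,0.9,-1,0,0.5,0,0,0,0.9,-1,0,0.5,0,0,0,0.9,-1,0,0.5])

```text
t: 33.92
eef_pos: [0.3018, -0.6342, 0.1737]
ee_rot: [3.14, -0.0, -3.092]
force: [0.1, 0.1, 0.4]
width: 0.044
gripper_force: 0.0
```

```bash
python3 - <<'E'
from h import *
np.set_printoptions(precision=4,suppress=True)
s=arm.get_state();print(s["t"],s["eef_pos"],s["q"])
T,t=hsv("top");S,h=hsv("side");cv2.imwrite("pics/tz.png",T);cv2.imwrite("pics/sz.png",S)
a=[k for k in comps((t[...,1]>110)&(t[...,2]>25),40)];b=[k for k in comps((h[...,1]>120)&(h[...,2]>30),40)]
for k in a: print("top",k[0].round(1),k[1],np.ptp(k[2],0))
for k in b: print("side",k[0].round(1),k[1],np.ptp(k[2],0))
P=proj("side",[(.46,-.33,.012)])[0];Q=proj("top",[(.46,-.33,.012)])[0]
f=lambda l,c:min(l,key=lambda k:np.linalg.norm(k[0]-c))[0]
print("handle",tri(f(a,Q),f(b,P)))
# knob of cone, via template matching of initial patch
for n,i in(("top",T),("side",S)):
    o=cv2.imread(f"pics/{n}.png")
    for nm,p,z in(("cone",(.584,-.044),.03),("dishes",(.7645,.1695),.03),("tagine",(.7246,-.2589),.05),("bowl",(.575,.44),.02)):
        u=proj(n,[(*p,z)])[0].round().astype(int);w=5 if nm=="cone" else 10
        r=cv2.matchTemplate(i[u[1]-w-8:u[1]+w+9,u[0]-w-8:u[0]+w+9],o[u[1]-w:u[1]+w+1,u[0]-w:u[0]+w+1],cv2.TM_CCOEFF_NORMED);_,v,_,l=cv2.minMaxLoc(r);print(n,nm,np.subtract(l,8),round(v,2),end="; ")
E
```

```text
33.925 [ 0.3018 -0.6342  0.1737] [-0.8503  0.4252  0.0313 -0.0004 -1.1782 -0.6709]
top [508.6 351.7] 97 [ 7 21]
top [350.8 264.6] 157 [29 25]
top [314.4 243.4] 245 [20 20]
top [361.9 217.9] 170 [ 6 35]
top [331.5 175.2] 238 [19 19]
top [171.  203.1] 1192 [23 85]
top [272.  157.5] 44 [6 7]
top [286.5 156.4] 55 [7 7]
top [256.4 143.7] 51 [7 7]
top [285.1 141.7] 44 [6 7]
side [236.4 306.7] 485 [49 14]
side [177.5 297.4] 424 [36 34]
side [288.8 276.2] 327 [24 21]
side [205.7 264.7] 311 [25 20]
side [300.6 223.4] 45 [9 5]
side [313.1 211.6] 45 [8 5]
side [264.5 165.6] 410 [46 16]
side [ 10.4 147.2] 790 [31 52]
side [281.8 119.2] 81 [18 10]
side [305.6 119.1] 89 [23 10]
side [ 3.2 53.1] 156 [ 9 24]
side [14.3 44.7] 57 [8 9]
handle (array([ 0.4698, -0.3265,  0.0121]), np.float64(0.0008856173919451872))
top cone [0 0] 0.74; top dishes [0 0] 1.0; top tagine [0 0] 1.0; top bowl [0 0] 1.0; side cone [0 0] 0.67; side dishes [0 0] 0.51; side tagine [0 0] 1.0; side bowl [-6  7] 0.39;
```

```bash
python3 -c "
from station import arm
print(arm.job_done())"
```

```text
the job is handed in; nothing more can be done
None
```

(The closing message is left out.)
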